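# Lamp tube from parking dock to sloping holder, regrasped on a V-rest

## Task

Draw the grey lamp tube out of its parking dock by the lens end that sticks out, lay it down on the blue V-rest and let go. Then take it again by its finned end, tip it to the slope of the lamp holder and slide it in, lens first, fully home against the stop, and let go. Do not drop the tube or lay it on the worktop, and leave the petri dish and the vial where they stand.

Things in the scene. Friction and masses are not known exactly. Their poses are not given: they have to be found in the camera images.
- lamp: Loose grey lamp tube: plain cylinder, diameter 43 mm, length 95 mm, about 0.25 kg, parked in the dock at the start. Its length is its own y axis: lens end at -y, tail with black fins at +y. Origin at mid-length but 21.5 mm off the axis (the tube can roll: use point lamp_center). Grip it across the barrel, anywhere along it, with about 50 N or more.
- lamp_center (a point): Centre of the lamp tube, on its axis at mid-length; its y axis points along the tube to the tail.
- lamp_lens (a point): Centre of the lamp's lens end face, on the tube axis, 47.5 mm from lamp_center.
- lamp_tail (a point): Centre of the lamp's finned tail end face, on the tube axis, 47.5 mm from lamp_center.
- dock: Fixed parking dock: bare aluminium square hood (inside 48 mm wide, 47 high, 50 deep; walls 5 mm) on a dark base plate 82 x 78 x 8 mm, 80 mm high over all. Origin: centre of the underside. Its mouth faces its own -x, roughly to the robot's left. The lamp starts level in it along x, tail inside, lens end standing out about 47 mm; it comes out level along -x.
- dock_mouth (a point): Centre of the dock's mouth, 50 mm over the worktop; the parked tube's axis lies 1 mm lower. Its axes are the dock's.
- rest: Fixed V-rest: upright blue V (90 degrees, 44 mm long, 40 mm wide over all, narrower than the tube so that fingers pass on both sides of it) on a dark base plate 64 x 60 x 8 mm. Origin: centre of the underside. The V groove runs along the rest's own x axis; the tube may lie in it either way round.
- rest_axis (a point): Where the centre of the tube lies when it rests in the V: 52 mm over the worktop, over the middle of the groove. Groove along x.
- holder: Fixed lamp holder: aluminium square sleeve sloping at 26 degrees (inside 48 mm wide, 47 high, 50 deep; walls 5 mm) with a stop frame at its lower end, between two side plates on a dark base 110 x 84 x 8 mm; about 0.13 m high over all. Origin: on the underside. The sleeve descends along the holder's own -x, roughly towards the robot and to its left; the mouth looks up, away and to the right.
- holder_home (a point): Centre of the inner face of the holder's stop, on the sleeve's axis, 66 mm over the worktop: where the centre of the lens face belongs. Its x axis runs up along the sleeve and out of the mouth (26 degrees above level), its z axis is square to the sleeve's floor. A tube lying on that floor has its axis 1 mm below the sleeve's axis.
- holder_mouth (a point): Centre of the sleeve's mouth, 50 mm up the axis from holder_home. Beyond it the sides and roof flare outwards for 12 mm and a floor lip 32 mm wide runs on for 14 mm. A lamp that is home stands 45 mm out of the mouth. The tube may not slide down by itself: push it home.
- petri: Closed glass petri dish, diameter 67 mm, 17 mm high, a bystander. Origin: centre of its underside.
- vial: Small glass vial with black cap, diameter 23 mm, 53 mm high, upright, a bystander. Origin: centre of its underside.

How it is judged:
By the outcome, as a careful person would: the job done as asked, in the order asked, and still so for the second after the job is handed in, with the robot touching nothing.
It also fails if it takes over 66 s, if anything falls off the work surface, if the arm or the gripper's body presses on something with over 40 N, if the wrist force passes 120 N, or if a joint passes its speed limit or range.

## Robot

A 6-joint arm with a two-finger parallel gripper is mounted at the origin on a cart in front of the work surface, level with it; the furniture and walls round the work are solid. World frame = base frame: x ahead of the robot, y to its left, z up, the work surface at z = 0. Lengths are in m, angles in rad, forces in N, time in s.
With the tool pointing down it reaches from about 0.375 to 0.9 m from the base axis. Payload 3.1 kg.
Tool frame: the origin (TCP) lies at the very end of the fingers, on their centre line; the grasp point (between the pads) lies 19 mm behind it; z points along the fingers, y is the direction in which the jaws open and shut (so a half turn about z gives the same grasp; the last joint's range is limited). The gripper opens to 87 mm and grips with 3 to 60 N. Pads are 19 mm wide; open, the fingers measure 117 mm over their backs; the gripper's body (75 mm by 190 mm) begins 51 mm behind the grasp point.
Start: joints at [0.952, 0.527, 1.433, -0, 1.181, -0.178], TCP at [0.267, 0.565, 0.223] pointing down, gripper open.
Joint ranges: [-3.08, 3.08], [-0.75, 2.2], [0.22, 2.44], [-1.43, 4.57], [0, 2.65], [-2.85, 2.85]. Speed limits (rad/s): [2.79, 2.79, 3.14, 3.14, 3.14, 3.14].

## Interface

Orientations are given as a unit quaternion [x, y, z, w].
In Python, from rig import robot gives the robot as it stands. The module is installed in compiled form; this text tells all that it offers.
- The arm moves only by the tool send_rows, never from a script. Its argument "deltas" is a list of rows, each an object of numbers: "tx", "ty", "tz": the shift along the tool's x, y, z in cm; "rx", "ry", "rz": the turn, a rotation vector about the tool's x, y, z in rad. A call has 1 to 5 rows; each row is the pose to reach, as a shift and turn from the pose commanded when the call began, along the tool's axes at that moment; what a row does not reach only later rows make up. A row lasts 1/12 s, in which the tool goes at most 41.7 mm and 7.16 degrees, less where a joint would pass 70% of its speed; a pose out of reach is approached as far as the arm can. A call with a gripper value outside its range is refused whole. "claw" is the finger opening in cm, from 0 to 8.7, set as the call begins (left out, the last holds). The fingers move at their own pace and stop on an object; "squeeze" is the grip in N (left out, the last holds). Time passes only in rows, so rows that repeat a pose let the fingers close. It gives the time, the measured TCP pose, the force and the opening at its end, in the units of the state.
- robot.get_obs(): the state, without advancing time (a new reading comes with each control period).
- robot.camera(name): name is "scene" or "top" or "wrist"; returns a dict with "color" (384x512x3 uint8, red, green, blue), "z_map" (384x512 float32, m along the optical axis (not along the pixel's ray), 0 where there is no reading), "intrinsics" (3x3 intrinsics, pixels), "R" (3x3) and "t" (3): a world point X has camera coordinates R X + t; the wrist camera has in their place "tool_from_camera" (4x4, takes a point from camera to tool coordinates, whose origin is the TCP and whose axes are the flange's). Camera axes: x right, y down, z forward; pixel columns grow to the right and rows downward; lengths in m; the calibration is good to about 2 mm. A picture is of the moment at which its call begins: read the wrist's pose just before it.
- robot.hand_in(): hands the job in, once; it reports no verdict.
Trained networks look in the newest picture that a camera, given by its name, has taken for a name from the list of things; names that differ only in an ending like _2 or _b are one class to them, and where a whole thing is asked for, a point or a joint stands for the part that bears it (a point fixed in the world has none). Each returns a list of dicts, best first, with "p" (0 to 1); they miss things now and then, are a little off and sometimes report something else, mostly with a low value. They report only what shows in the picture. A call takes as long as a camera call.
- robot.outline_of(label, camera): "pixels" (384x512 bool, what is visible of it) and "xy" ([column, row] in pixels, amid what is visible of it).
- robot.tip_of(label, camera): "xy" ([column, row] in pixels: a listed point, or the origin of a listed thing).
The state is a dict: "time": time; "q": joint angles; "joint_velocities": joint speeds; "joint_torque": joint torques, N m; "position": TCP position; "tool_rot": TCP orientation; "ft_force": force on the tool from outside, world axes, zero at the start; "moment": the same for the moment, N m; "grip_width": finger opening in m.
Only numpy, scipy, OpenCV 4.12 (cv2) and the standard library are available. Lean on these libraries where they do the work, as an engineer would, in place of code of your own. Each camera call takes 0.05 s, during which the arm holds its last target.

## Working session

There is one attempt and no reset: what is moved stays moved. The work goes in short steps, Python scripts to look and compute and a tool call to move; the robot and the scene stay as the last step left them, time stands still between calls to the robot, and variables do not carry over. Pictures are saved under pics/ and viewed, and the job is handed in when it is done.

Besides the shell and the picture viewer there is one more tool, called after "Emit:" in YAML: its name, and indented under it one key for each argument. send_rows: Moves the arm, as the interface text tells. Its arguments: {"type":"object","properties":{"deltas":{"type":"array","items":{"type":"object","properties":{"tx":{"type":"number"},"ty":{"type":"number"},"tz":{"type":"number"},"rx":{"type":"number"},"ry":{"type":"number"},"rz":{"type":"number"}}}},"claw":{"type":"number"},"squeeze":{"type":"number"}},"required":["deltas"]}

```bash
mkdir -p pics; ls
cat > h.py <<'E'
import numpy as np, cv2
from rig import robot
from scipy.spatial.transform import Rotation as Rot
def snap(cam, fn=None):
    o=robot.get_obs()
    c=robot.camera(cam)
    if 'R' not in c or cam=='wrist':
        T=np.array(c['tool_from_camera']); Rt=Rot.from_quat(o['tool_rot']).as_matrix()
        Rwc=Rt@T[:3,:3]; p=Rt@T[:3,3]+np.array(o['position'])
        c['R']=Rwc.T; c['t']=-Rwc.T@p
    if fn: cv2.imwrite('pics/'+fn, c['color'][:,:,::-1])
    return c
def ray(c,xy):
    K=np.array(c['intrinsics']); d=np.linalg.inv(K)@np.array([xy[0],xy[1],1.]); R=np.array(c['R'])
    return -R.T@np.array(c['t']), R.T@d
def deproj(c,xy,z): 
    o,d=ray(c,xy); return o+d*z
def proj(c,X):
    p=np.array(c['intrinsics'])@(np.array(c['R'])@np.array(X)+np.array(c['t'])); return p[:2]/p[2]
def tri(rs):
    A=np.zeros((3,3));b=np.zeros(3)
    for o,d in rs:
        d=d/np.linalg.norm(d);P=np.eye(3)-np.outer(d,d);A+=P;b+=P@o
    X=np.linalg.solve(A,b)
    return X,[np.linalg.norm((np.eye(3)-np.outer(d,d)/(d@d))@(X-o)) for o,d in rs]
def cloud(c,mask):
    v,u=np.nonzero(mask&(c['z_map']>0)); z=c['z_map'][v,u]
    K=np.array(c['intrinsics']); P=np.stack([(u-K[0,2])/K[0,0]*z,(v-K[1,2])/K[1,1]*z,z],1)
    return (P-np.array(c['t']))@np.array(c['R'])
E
cat > a.py <<'E'
from h import *
np.set_printoptions(precision=4,suppress=True)
print(robot.get_obs())
cs={}
for cam in ['scene','top','wrist']:
    c=snap(cam,'0_%s.png'%cam); cs[cam]=c
    print(cam,'campos',-np.array(c['R']).T@np.array(c['t']))
pts=['lamp_center','lamp_lens','lamp_tail','dock_mouth','dock','rest_axis','rest','holder_home','holder_mouth','holder','petri','vial']
for p in pts:
    rs=[]
    for cam in cs:
        r=robot.tip_of(p,cam)
        if r:
            print(p,cam,[(np.round(x['xy'],1),round(x['p'],2)) for x in r[:2]])
            if r[0]['p']>.5: rs.append(ray(cs[cam],r[0]['xy']))
    if len(rs)>1: print('   ->',*tri(rs))
import pickle
pickle.dump(cs,open('cs0.pkl','wb'))
E
python3 a.py
```

```text
pics
{'time': 0.0, 'q': array([ 0.9515,  0.5285,  1.4339, -0.    ,  1.1813, -0.1785]), 'joint_velocities': array([ 0.0009,  0.0014, -0.0001, -0.0012,  0.0014, -0.0005]), 'joint_torque': array([  0.0005, -44.0035, -17.6595,   0.0633,   0.0583,  -0.0002]), 'position': array([0.2662, 0.5647, 0.2216]), 'tool_rot': array([ 0.2186,  0.9758, -0.001 , -0.0004]), 'ft_force': array([-0.2091,  0.377 ,  0.0227]), 'moment': array([-0.0482, -0.0531,  0.0419]), 'grip_width': 0.08690906893038722}
scene campos [-0.1453  0.1559  0.6926]
top campos [ 0.4149 -0.2189  1.0336]
wrist campos [0.1935 0.5994 0.3845]
lamp_center scene [(array([329.9, 234.3]), 0.59), (array([328.5, 231.5]), 0.34)]
lamp_center top [(array([299.6, 273.3]), 0.84)]
   -> [ 0.4163 -0.3242  0.0447] [np.float64(0.004957800806601307), np.float64(0.004957800806601336)]
lamp_lens scene [(array([312.3, 245.4]), 0.66), (array([257.3, 188.1]), 0.17)]
lamp_lens top [(array([287.5, 272.5]), 0.54)]
   -> [ 0.4209 -0.2921  0.0245] [np.float64(0.0010117285239043088), np.float64(0.0010117285239043697)]
dock_mouth scene [(array([329.9, 231.4]), 0.
[... 383 characters left out ...]
. , 189.1]), 0.6)]
holder_home top [(array([271.1, 201.8]), 0.59), (array([265.3, 143.6]), 0.21)]
   -> [ 0.5976 -0.2524  0.0616] [np.float64(0.0031357145215502994), np.float64(0.003135714521550331)]
holder_mouth scene [(array([271.4, 173.7]), 0.97)]
holder_mouth top [(array([287.9, 196.8]), 0.58)]
   -> [ 0.6043 -0.296   0.0846] [np.float64(0.005764429739369336), np.float64(0.005764429739369423)]
holder top [(array([288. , 200.8]), 0.63)]
petri scene [(array([339.4, 249.3]), 0.71), (array([253.2, 177.7]), 0.53)]
petri top [(array([293.1, 163.6]), 0.89)]
   -> [ 0.6561 -0.4073 -0.1621] [np.float64(0.13316133555775722), np.float64(0.13316133555775733)]
vial top [(array([263.3, 145.3]), 0.58)]
```

```bash
python3 -c "
import cv2
a=cv2.imread('pics/0_scene.png');cv2.imwrite('pics/0_scene_z.png',cv2.resize(a[110:290,130:400],(800,533),interpolation=2))
a=cv2.imread('pics/0_top.png');cv2.imwrite('pics/0_top_z.png',cv2.resize(a[100:310,150:390],(686,600),interpolation=2))"
```

```text
(no output)
```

View pics/0_scene_z.png

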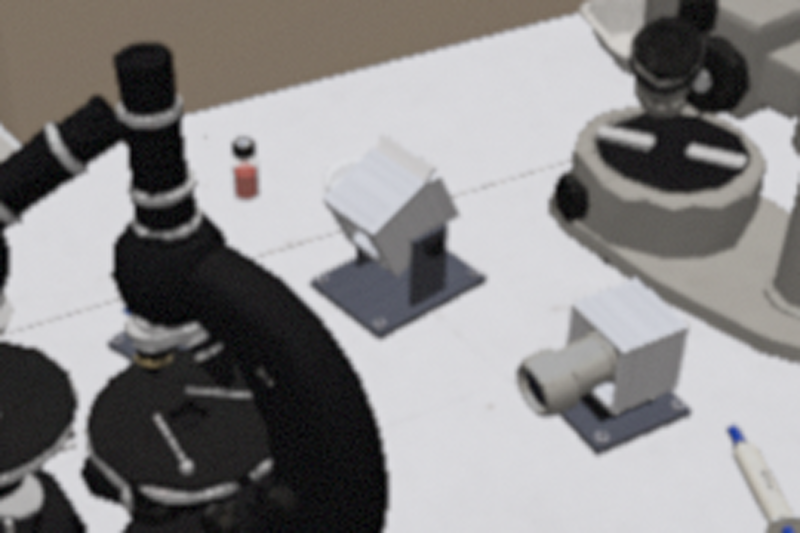

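View pics/0_top_z.png

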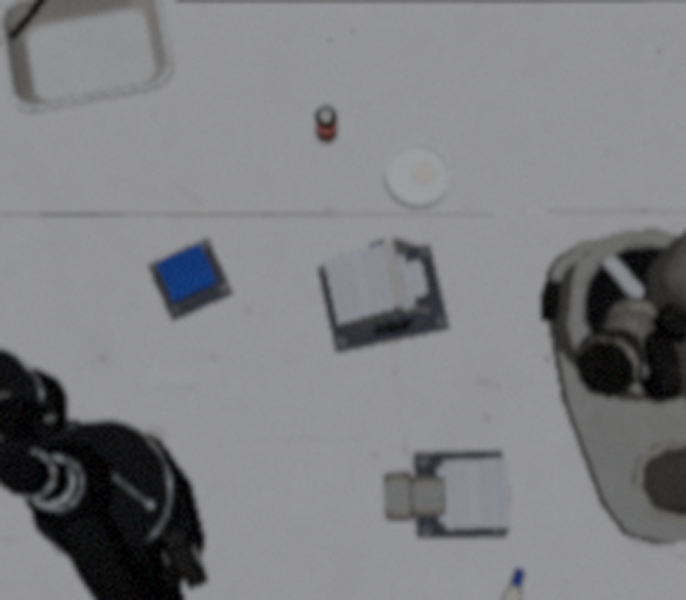

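View pics/0_scene.png

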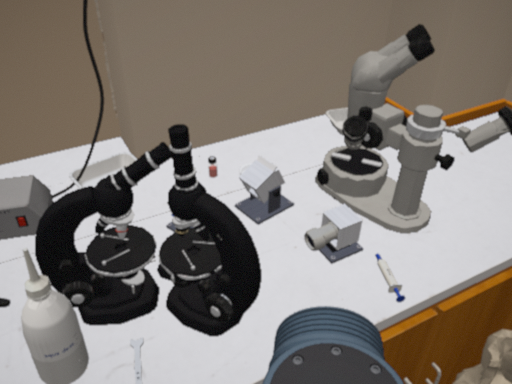

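View pics/0_wrist.png

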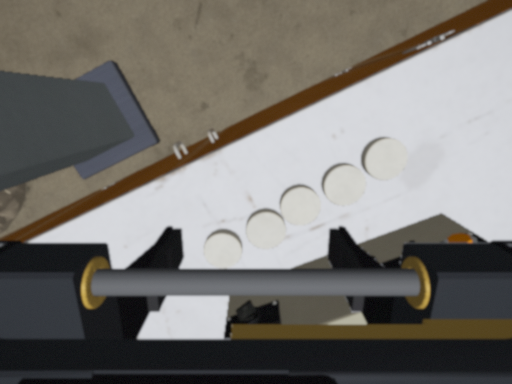

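View pics/0_top.png

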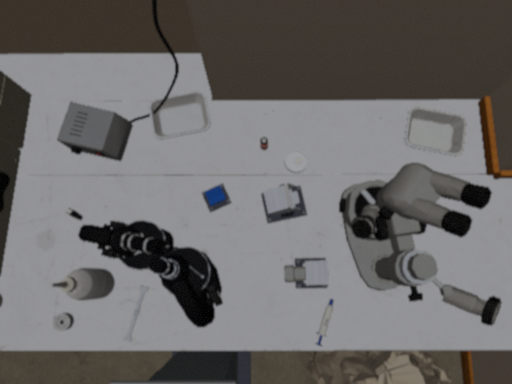

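The dock with the lamp is at about (335,235) in the scene picture, with the lens pointing left. The holder is at (262,190), the blue V at (216,197) in top and partly hidden in scene, the vial at (264,143) and the petri dish at (295,161). The two black microscopes at left and the grey one at right are tall obstacles. Next I'll build a height map.

```bash
cat > b.py <<'E'
from h import *
import pickle
cs=pickle.load(open('cs0.pkl','rb'))
P=np.concatenate([cloud(cs[c],np.ones((384,512),bool)) for c in ['scene','top']])
xs=np.arange(-0.1,1.0,.05); ys=np.arange(0.7,-0.8,-.05)
H=np.full((len(xs),len(ys)),-9)
for i,x in enumerate(xs):
    for j,y in enumerate(ys):
        m=(abs(P[:,0]-x)<.025)&(abs(P[:,1]-y)<.025)
        if m.sum(): H[i,j]=round(100*np.max(P[m,2]))
print('cols y',np.round(ys*100).astype(int))
for i in range(len(xs))[::-1]: print('%4d'%round(xs[i]*100),' '.join('%3d'%h for h in H[i]))
E
python3 b.py
```

```text
cols y [ 70  65  60  55  50  45  40  35  30  25  20  15  10   5   0  -5 -10 -15
 -20 -25 -30 -35 -40 -45 -50 -55 -60 -65 -70 -75]
  95  -9  -9  -9  -9   0   1   1   0   0   1   0   1   1   0   0   1  40  -9  -9  -9  -9  -9  -9  -9  -9  -9  -9  -9  -9  -9
  90  -9  -9  -9  -9  -9  15  15   1   0   0   0   0   4   9  41  43  41  41  41  41  41  41  41  41  41  41  41  41  41  34
  85  -9  -9  -9  -9  -9  14   0   0   9   9   9   9   4   8   1   4   4   0   0   0   0   0   0   1   0   1   4   4   4   4
  80  -9  -9  -9  -9  -9  13   0   0   9   9   9   9   4   4   4   4   4   0   1   5   0   0   0   0   0   0   4   4   1   4
  75  -9  -9  -9  -9  -9  11   1   0   9   9   9   9   0   0   1   0   0   0   5   5   2   2   1   0   0   0   4   4   4   4
  70  -9  -9  -9  -9  -9   9   0   1   0   0   7   7   0   0   0   0   1   0   0   1   2   2   0   0   0   1   0   0   0   0
  65  -9  -9  -9  -9  -9   6   0  20   1   0   0   0   0   1   0   3   4   1   1  11  12   1   0   7  31  31   6   0   0   0
  60  -9  -9  -9  -9  -9   6  17  19   1   1   0   0   0   0   1   1   4   4   1  11  12   1   
[... 1079 characters left out ...]
  0   0   0   0   0   0   0  -9  -9  -9  -9  -9 -50 -30 -18 -19 -22 -22 -20
  10  -9  -9  -9  -9  -9  -9  -9  -9  -9  -9 -81 -79 -19 -19  32  33 -19 -79 -80  -9  -9  -9  -9 -37 -21 -18 -20 -41 -40 -20
   5 -89 -89 -89 -89 -89 -89 -89 -89 -89 -89 -80 -80  -9  35  35  34  32 -79 -80 -89 -89 -89 -89 -35 -30  -9 -41 -41 -40 -32
   0 -89 -89 -89 -89 -89 -88 -89 -89 -89 -89 -90  -9  -9  -9  35  35 -57 -79 -80 -89 -89 -89 -89 -49  -9  -9  -9  -9  -9  -9
  -5 -89 -89 -89 -89 -89 -89 -89 -89 -89 -90  -9  -9  -9  -9  -9  -9 -72 -79 -80 -89 -89 -89 -89 -80  -9  -9  -9  -9  -9  -9
 -10 -89 -89 -89 -90 -90  -9  -9  -9  -9  -9  -9  -9  -9  -9  -9  -9  -9  -9 -89 -90 -89 -89 -90 -89 -89  -9  -9  -9  -9  -9
```

```bash
cat > m.py <<'E'
from h import *
import pickle
cs=pickle.load(open('cs0.pkl','rb'))
np.set_printoptions(precision=4,suppress=True)
for cam in ['scene','top']:
    snap(cam)
    for l in ['lamp','dock','rest','holder','petri','vial']:
        r=robot.outline_of(l,cam)
        for x in r[:2]:
            m=x['pixels']; print(cam,l,round(x['p'],2),x['xy'],m.sum(),end=' ')
            P=cloud(cs[cam],m)
            print(np.percentile(P,[2,50,98],axis=0).round(3).tolist() if len(P) else '')
        if r: pickle.dump(r[0]['pixels'],open(f'mask_{cam}_{l}.pkl','wb'))
E
python3 m.py
```

```text
scene lamp 0.93 [321.7, 235.9] 662 [[0.396, -0.337, 0.023], [0.409, -0.3, 0.056], [0.442, -0.281, 0.066]]
scene dock 0.71 [345.5, 234.9] 1608 [[0.38, -0.389, 0.0], [0.396, -0.35, 0.05], [0.445, -0.314, 0.079]]
scene rest 0.43 [168.0, 225.5] 47 [[0.614, -0.076, 0.0], [0.625, -0.07, 0.006], [0.634, -0.063, 0.01]]
scene holder 0.6 [260.2, 194.1] 2367 [[0.557, -0.343, -0.002], [0.579, -0.271, 0.055], [0.632, -0.231, 0.117]]
scene petri 0.68 [343.6, 235.0] 1584 [[0.381, -0.386, 0.002], [0.396, -0.35, 0.051], [0.445, -0.314, 0.079]]
scene petri 0.48 [242.6, 170.8] 41 [[0.726, -0.319, 0.012], [0.739, -0.302, 0.014], [0.749, -0.289, 0.017]]
scene vial 0.47 [212.1, 163.5] 173 [[0.754, -0.241, 0.002], [0.759, -0.229, 0.028], [0.77, -0.221, 0.051]]
top dock 0.57 [309.5, 275.7] 837 [[0.382, -0.385, 0.004], [0.42, -0.352, 0.077], [0.457, -0.316, 0.081]]
top dock 0.42 [296.2, 275.9] 318 [[0.401, -0.331, 0.05], [0.418, -0.305, 0.061], [0.437, -0.28, 0.067]]
top rest 0.71 [218.2, 199.0] 520 [[0.588, -0.137, -0.001], [0.617, -0.105, 0.012], [0.65, -0.069, 0.039]]
top holder 0.62 [283.4, 198.9] 1322 [[0.56, -0.338, 0.004], [0.594, -0.279, 0.077], [0.644, -0.232, 0.121]]
top holder 0.42 [292.9, 272.3] 329 [[0.398, -0.331, 0.049], [0.418, -0.304, 0.061], [0.437, -0.28, 0.068]]
top petri 0.64 [293.8, 163.7] 479 [[0.691, -0.351, 0.006], [0.721, -0.32, 0.016], [0.752, -0.29, 0.019]]
top vial 0.6 [264.8, 142.1] 97 [[0.756, -0.241, 0.0], [0.762, -0.233, 0.042], [0.778, -0.222, 0.054]]
```

```bash
cat > f.py <<'E'
from h import *
import pickle
from scipy.optimize import least_squares
np.set_printoptions(precision=4,suppress=True)
cs=pickle.load(open('cs0.pkl','rb'))
def L(c,l): return pickle.load(open(f'mask_{c}_{l}.pkl','rb'))
k=np.ones((3,3),np.uint8)
snap('top'); mt=robot.outline_of('dock','top')[1]['pixels']
Ps=cloud(cs['scene'],cv2.erode(L('scene','lamp').astype(np.uint8),k)>0)
Pt=cloud(cs['top'],cv2.erode(mt.astype(np.uint8),k)>0)
def cyl(P,lab):
    P=P[(P[:,1]>-.325)&(P[:,1]<-.29)&(P[:,2]>.03)]
    def f(p):
        x0,z0,a=p; d=np.array([-np.sin(a),np.cos(a),0]); n=np.array([np.cos(a),np.sin(a),0])
        q=P-np.array([x0,-.3,z0]); return np.hypot(q@n,q[:,2])-.0215
    r=least_squares(f,[.418,.049,0],loss='soft_l1',f_scale=.002); print(lab,len(P),r.x,np.degrees(r.x[2]),np.median(abs(r.fun)))
cyl(Ps,'scene');cyl(Pt,'top');cyl(np.r_[Ps,Pt],'both')
print('lens end y',np.percentile(Ps[:,1],[90,95,99,100]),np.percentile(Pt[:,1],[90,95,99,100]))
# dock roof edges
for c in ['scene','top']:
    P=cloud(cs[c],np.ones((384,512),bool)); 
    for nm,lo,hi,bx in [('dock roof',.074,.09,(.35,.48,-.43,-.3))]:
        m=(P[:,0]>bx[0])&(P[:,0]<bx[1])&(P[:,1]>bx[2])&(P[:,1]<bx[3])&(P[:,2]>lo)&(P[:,2]<hi)
        r=cv2.minAreaRect((P[m][:,:2]*1000).astype(np.float32)); print(c,nm,m.sum(),r,P[m][:,2].mean())
P=np.concatenate([cloud(cs[c],np.ones((384,512),bool)) for c in ['scene','top']])
xs=np.arange(.34,.72,.02); ys=np.arange(.10,-.42,-.02)
print('     ',' '.join('%3d'%round(y*100) for y in ys))
for x in xs[::-1]:
    print('%4d '%round(x*100),' '.join('%3d'%(round(100*P[m,2].max()) if (m:=(abs(P[:,0]-x)<.01)&(abs(P[:,1]-y)<.01)).sum() else -9) for y in ys))
E
python3 f.py
```

```text
scene 254 [0.4185 0.0423 0.181 ] 10.367677171559345 0.0011464932114995541
top 0 [0.418 0.049 0.   ] 0.0 nan
both 254 [0.4185 0.0423 0.181 ] 10.367677171559345 0.0011464932114995541
lens end y [-0.2832 -0.2822 -0.2804 -0.2781] [-0.0838 -0.0806 -0.0726 -0.0697]
scene dock roof 555 ((419.22467041015625, -357.77056884765625), (60.46078109741211, 56.873687744140625), 0.8792776465415955) 0.07711477685764098
top dock roof 554 ((420.1285705566406, -357.6929931640625), (57.60760498046875, 55.167877197265625), 0.6781376004219055) 0.07844418454500349
       10   8   6   4   2   0  -2  -4  -6  -8 -10 -12 -14 -16 -18 -20 -22 -24 -26 -28 -30 -32 -34 -36 -38 -40
  70    0   0   0   0   0   0   0   0   0   0   0   0   0   0   0   0   0   0   0   0   2   2   2   0   0   0
  68    0   0   0   0   0   0   0   0   0   0   0   0   0   0   0   0   0   0   1   0   0   1   0   0   0   0
  66    0   1   0   0   0   0   0   0   0   0   1   1   0   1   1   0   0   0   0   0   0   1   1   0   0   0
  64    0   0   0   0   0   0   0   0   1   4   4   4   0   0   0   0   1   1   2  12  11   1   1   0   0   0
  62
[... 923 characters left out ...]
12   0   0   0   0   0   0   0   0   0   0   1   6   1   1   1
  44   12  13  13  13  12  12  35  35  35  24  13   0   0   0   0   0   0   0   0   6   6   8   8   8   8   0
  42    0  12  12  13  12  12  35  35  35  24  13   1   0   0   1   0   0   0   0   7   7   8   8   8   8   0
  40    0   1   0   0  12  13  26  28  26  25  13   3   0   0   0   0   1   0   0   6   7   6   8   8   8   1
  38    1   1   0   0   0  12  13  25  25  25  20   9   0   0   0   0   0   0   0   0   0   5   8   8   8   1
  36    1   1   0   0   0   2  12  24  25  24  23  13   0   0   0   0   0   0   0   0   0   0   0   0   0   1
  34    1   1   0   0   0   0   2   9  23  23  23  14   0   0   0   0   0   0   0   1   0   0   0   0   1   2
  return _methods._mean(a, axis=axis, dtype=dtype,
  ret = ret.dtype.type(ret / rcount)
```

The dock is square to the world: the lamp runs along y with its lens at +y, x≈0.419, and the mouth is at y≈-0.33. First I'll raise the arm clear of the microscopes.

```bash
cat >> h.py <<'E'
def pose(): 
    o=robot.get_obs(); return np.array(o['position']),Rot.from_quat(o['tool_rot']),o
def tool(yaw_deg, tilt_deg=0.0):
    """tool down, jaw(y) axis at yaw in world; tilt = rotation about jaw axis (tool y)"""
    a=np.radians(yaw_deg); y=np.array([np.cos(a),np.sin(a),0]); z=np.array([0,0,-1.]); x=np.cross(y,z)
    return Rot.from_matrix(np.stack([x,y,z],1))*Rot.from_euler('y',tilt_deg,degrees=True)
def delta(pt,Rt):
    p,R,o=pose(); s=R.inv().apply(np.array(pt)-p)*100; rv=(R.inv()*Rt).as_rotvec()
    n=max(np.linalg.norm(s)/4.1, np.degrees(np.linalg.norm(rv))/7.0)
    print('t=%.2f pos %s q %s F %s w %.4f'%(o['time'],np.round(p,4),np.round(o['q'],3),np.round(o['ft_force'],1),o['grip_width']))
    print('shift cm',np.round(s,2),'rv',np.round(rv,3),'rows>=%.1f'%n)
E
python3 - <<'E'
from h import *
delta([.2662,.5647,.42],tool(64.7))
E
```

```text
t=2.75 pos [0.2666 0.5653 0.2226] q [ 0.952  0.527  1.433  0.     1.181 -0.179] F [0.3 0.8 0.5] w 0.0872
shift cm [ 1.000e-02 -7.000e-02 -1.974e+01] rv [0.    0.    0.001] rows>=4.8
```

Emit:
send_rows:
  deltas:
    - {"tz": -4}
    - {"tz": -8}
    - {"tz": -12}
    - {"tz": -16}
    - {"tz": -20}

```text
schema error: expected keys tx, ty, tz, rx, ry, rz
```

Run:
```python
from h import *
delta([.4,.35,.43],tool(30))
```

```text
t=2.75 pos [0.2666 0.5653 0.2226] q [ 0.952  0.527  1.433  0.     1.181 -0.179] F [0.3 0.8 0.5] w 0.0872
shift cm [-21.25 -13.78 -20.74] rv [ 0.    -0.     0.606] rows>=8.0
```

Emit:
send_rows:
  deltas:
    - {"tx": 0,"ty": 0,"tz": -4,"rx": 0,"ry": 0,"rz": 0}
    - {"tx": 0,"ty": 0,"tz": -8,"rx": 0,"ry": 0,"rz": 0}
    - {"tx": 0,"ty": 0,"tz": -12,"rx": 0,"ry": 0,"rz": 0}
    - {"tx": 0,"ty": 0,"tz": -16,"rx": 0,"ry": 0,"rz": 0}
    - {"tx": 0,"ty": 0,"tz": -20,"rx": 0,"ry": 0,"rz": 0}

```text
time: 3.17
position: [0.2663, 0.5649, 0.4246]
tool_rot: [0.219, 0.976, 0.0, 0.0]
ft_force: [0.3, 0.8, 0.1]
grip_width: 0.0873
```

Run:
```python
from h import *
delta([.42,.35,.43],tool(40))
```

```text
t=3.17 pos [0.2663 0.5649 0.4246] q [ 0.952  0.378  1.134  0.     1.63  -0.178] F [0.3 0.8 0.1] w 0.0873
shift cm [-23.07 -12.88  -0.54] rv [ 0.    -0.     0.432] rows>=6.4
```

Emit:
send_rows:
  deltas:
    - {"tx": -3.6,"ty": -2,"tz": 0,"rx": 0,"ry": 0,"rz": 0.08}
    - {"tx": -7.2,"ty": -4,"tz": 0,"rx": 0,"ry": 0,"rz": 0.17}
    - {"tx": -10.8,"ty": -6,"tz": 0,"rx": 0,"ry": 0,"rz": 0.25}
    - {"tx": -14.4,"ty": -8,"tz": 0,"rx": 0,"ry": 0,"rz": 0.34}
    - {"tx": -18,"ty": -10,"tz": 0,"rx": 0,"ry": 0,"rz": 0.42}

```text
time: 3.58
position: [0.3872, 0.3965, 0.4228]
tool_rot: [0.419, 0.908, 0.0, 0.0]
ft_force: [0.2, 1.4, 0.7]
grip_width: 0.0867
```

Run:
```python
from h import *
delta([.47,.22,.43],tool(25))
```

```text
t=3.58 pos [0.3872 0.3965 0.4228] q [ 0.596  0.26   1.311 -0.     1.57  -0.111] F [0.2 1.4 0.7] w 0.0867
shift cm [-18.79  -5.16  -0.72] rv [0.001 0.    0.27 ] rows>=4.8
```

Emit:
send_rows:
  deltas:
    - {"tx": -3.8,"ty": -1,"tz": -0.2,"rx": 0,"ry": 0,"rz": 0.06}
    - {"tx": -7.6,"ty": -2,"tz": -0.4,"rx": 0,"ry": 0,"rz": 0.12}
    - {"tx": -11.4,"ty": -3,"tz": -0.6,"rx": 0,"ry": 0,"rz": 0.18}
    - {"tx": -15.2,"ty": -4,"tz": -0.7,"rx": 0,"ry": 0,"rz": 0.24}
    - {"tx": -19,"ty": -5,"tz": -0.7,"rx": 0,"ry": 0,"rz": 0.28}

```text
time: 4.0
position: [0.4732, 0.2196, 0.4301]
tool_rot: [0.541, 0.841, 0.0, 0.0]
ft_force: [1.6, 0.1, 0.1]
grip_width: 0.0871
```

Run:
```python
from h import *
delta([.53,.03,.43],tool(5))
```

```text
t=4.00 pos [0.4732 0.2196 0.4301] q [ 0.22   0.202  1.371  0.     1.568 -0.207] F [1.6 0.1 0.1] w 0.0871
shift cm [-1.961e+01 -2.680e+00  1.000e-02] rv [ 0.001 -0.     0.34 ] rows>=4.8
```

Emit:
send_rows:
  deltas:
    - {"tx": -4,"ty": -0.6,"tz": 0,"rx": 0,"ry": 0,"rz": 0.07}
    - {"tx": -8,"ty": -1.2,"tz": 0,"rx": 0,"ry": 0,"rz": 0.14}
    - {"tx": -12,"ty": -1.8,"tz": 0,"rx": 0,"ry": 0,"rz": 0.21}
    - {"tx": -16,"ty": -2.4,"tz": 0,"rx": 0,"ry": 0,"rz": 0.28}
    - {"tx": -20,"ty": -2.8,"tz": 0,"rx": 0,"ry": 0,"rz": 0.34}

```text
time: 4.42
position: [0.5304, 0.0259, 0.4298]
tool_rot: [0.676, 0.737, 0.0, 0.0]
ft_force: [1.6, 0.5, -0.4]
grip_width: 0.0869
```

Run:
```python
from h import *
c=snap('wrist','1_wrist.png')
delta([.52,-.15,.43],tool(0))
print(proj(c,[.617,-.105,.04]))
```

```text
t=4.47 pos [0.5337 0.0184 0.4292] q [-0.171  0.222  1.346 -0.007  1.57  -0.249] F [ 3.7 -3.4  0.1] w 0.0870
shift cm [-16.68  -2.67   0.05] rv [0.002 0.008 0.078] rows>=4.1
[291.8963485  216.33061303]
```

View pics/1_wrist.png

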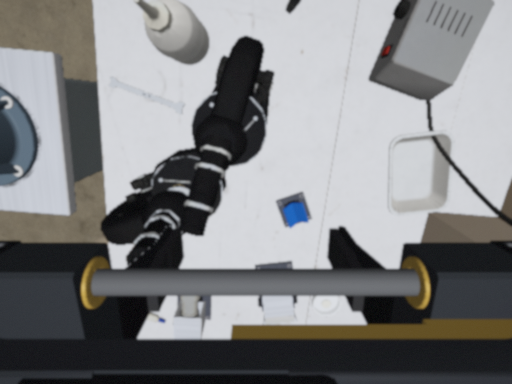

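Rest at (293,210), seen from above; I'm moving closer for the groove direction.

Emit:
send_rows:
  deltas:
    - {"tx": -4,"ty": 0.8,"tz": 0,"rx": 0,"ry": 0,"rz": 0.02}
    - {"tx": -8,"ty": 1.6,"tz": 0,"rx": 0,"ry": 0,"rz": 0.04}
    - {"tx": -12,"ty": 2.4,"tz": 1,"rx": 0,"ry": 0,"rz": 0.06}
    - {"tx": -16,"ty": 3.2,"tz": 3,"rx": 0,"ry": 0,"rz": 0.08}
    - {"tx": -19,"ty": 4,"tz": 5,"rx": 0,"ry": 0,"rz": 0.08}

```text
time: 4.88
position: [0.5884, -0.1602, 0.3805]
tool_rot: [0.704, 0.71, 0.001, 0.002]
ft_force: [0.1, -0.4, -0.3]
grip_width: 0.0869
```

Run:
```python
from h import *
delta([.617,-.21,.33],tool(0))
```

```text
t=4.88 pos [ 0.5884 -0.1602  0.3805] q [-0.449  0.372  1.255 -0.     1.51  -0.458] F [ 0.1 -0.4 -0.3] w 0.0869
shift cm [-4.99  2.79  5.07] rv [0.004 0.002 0.009] rows>=1.9
```

Emit:
send_rows:
  deltas:
    - {"tx": -2.5,"ty": 1.4,"tz": 2,"rx": 0,"ry": 0,"rz": 0.01}
    - {"tx": -5,"ty": 2.8,"tz": 4,"rx": 0,"ry": 0,"rz": 0.01}
    - {"tx": -5,"ty": 2.8,"tz": 5,"rx": 0,"ry": 0,"rz": 0.01}
    - {"tx": -5,"ty": 2.8,"tz": 5,"rx": 0,"ry": 0,"rz": 0.01}

```text
time: 5.22
position: [0.6147, -0.2079, 0.3253]
tool_rot: [0.708, 0.706, -0.001, -0.004]
ft_force: [-0.2, 0.3, -0.3]
grip_width: 0.0872
```

Run:
```python
from h import *
np.set_printoptions(precision=4,suppress=True)
c=snap('wrist','2_wrist.png')
delta([.617,-.21,.33],tool(0))
for l in ['rest','rest_axis','holder_home','holder_mouth']:
    r=robot.tip_of(l,'wrist')
    for x in r[:2]: print(l,x['xy'],round(x['p'],2))
r=robot.outline_of('rest','wrist')
import pickle
pickle.dump((c,[x['pixels'] for x in r]),open('w2.pkl','wb'))
for x in r[:2]:
    P=cloud(c,x['pixels']); print(x['p'],x['xy'],np.percentile(P,[2,50,98],axis=0))
    lo=P[P[:,2]<.012]; hi=P[P[:,2]>.03]
    print(len(lo),len(hi),cv2.minAreaRect((P[:,:2]*1000).astype(np.float32)),cv2.minAreaRect((hi[:,:2]*1000).astype(np.float32)))
im=c['color'][:,:,::-1][80:240,200:400]; cv2.imwrite('pics/2_z.png',cv2.resize(im,(750,600),interpolation=2))
```

```text
t=5.27 pos [ 0.6151 -0.207   0.3276] q [-0.497  0.473  1.23   0.     1.443 -0.496] F [-0.6  0.7 -0.3] w 0.0872
shift cm [-0.3   0.19 -0.24] rv [-0.004 -0.003 -0.   ] rows>=0.1
rest [260.2, 86.8] 0.78
rest_axis [260.1, 83.9] 0.97
holder_home [245.8, 190.4] 0.98
holder_mouth [248.7, 226.4] 0.8
0.66 [261.8, 84.0] [[ 0.593  -0.1358  0.0062]
 [ 0.6244 -0.1023  0.0236]
 [ 0.6567 -0.068   0.0396]]
773 575 ((624.6007080078125, -101.49537658691406), (60.93440628051758, 65.94833374023438), 23.084890365600586) ((624.4188232421875, -102.13116455078125), (40.90902328491211, 43.98100280761719), 24.80153465270996)
0.29 [134.7, 246.2] [[ 0.3946 -0.3697  0.0045]
 [ 0.4305 -0.3358  0.0779]
 [ 0.4608 -0.3115  0.081 ]]
307 951 ((462.39312744140625, -306.4151611328125), (297.03704833984375, 46.68585205078125), 38.5477409362793) ((483.7397155761719, -288.3341064453125), (241.11221313476562, 45.0086555480957), 38.5477409362793)
```

View pics/2_wrist.png

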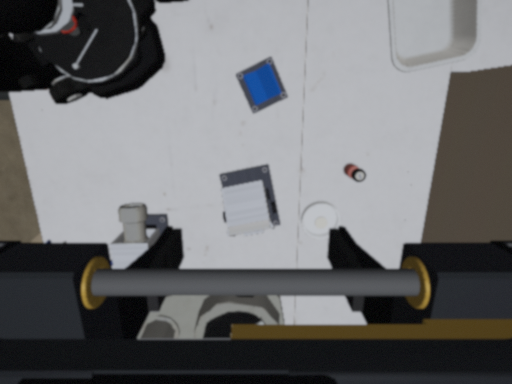

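View pics/2_z.png

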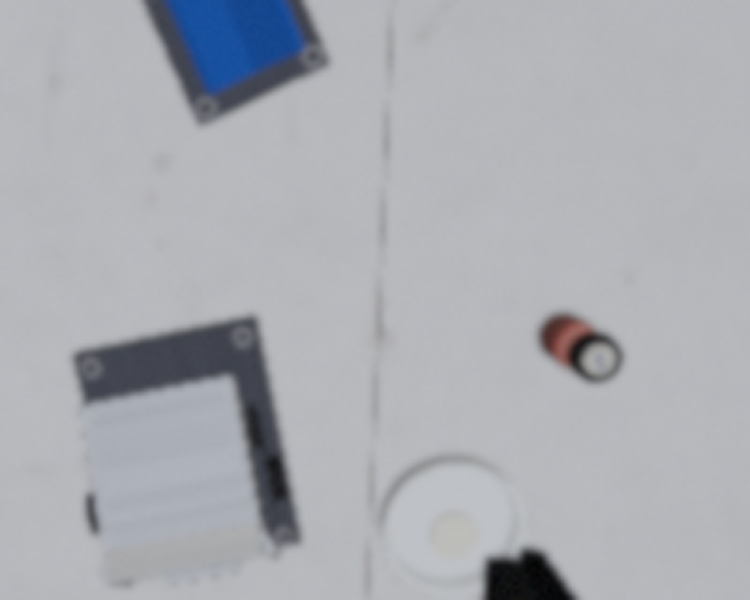

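```bash
cat > v.py <<'E'
from h import *
import pickle
from scipy.optimize import least_squares
np.set_printoptions(precision=4,suppress=True)
cs=pickle.load(open('cs0.pkl','rb')); c2,ms=pickle.load(open('w2.pkl','rb'))
cs['wrist']=c2
full=np.ones((384,512),bool)
for n in ['top','wrist']:
    c=cs[n]; P=cloud(c,full)
    m=(abs(P[:,0]-.62)<.05)&(abs(P[:,1]+.103)<.05)
    Q=P[m]; base=Q[(Q[:,2]>.005)]; V=Q[Q[:,2]>.018]
    print(n,'table z',np.median(Q[Q[:,2]<.004][:,2]),'base',cv2.minAreaRect((base[:,:2]*1000).astype(np.float32)),'V',len(V),cv2.minAreaRect((V[:,:2]*1000).astype(np.float32)))
    def f(p):
        a,c0,zb=p; nn=np.array([-np.sin(a),np.cos(a)]); s=(V[:,:2]-[.62,-.103])@nn-c0
        return V[:,2]-(zb+abs(s))
    for a0 in [115,25]:
        r=least_squares(f,[np.radians(a0),0,.022],loss='soft_l1',f_scale=.002); print('  V fit',a0,np.degrees(r.x[0]),r.x[1:],np.median(abs(r.fun)))
# holder
for n in ['scene','top','wrist']:
    P=cloud(cs[n],full)
    m=(P[:,0]>.53)&(P[:,0]<.67)&(P[:,1]>-.36)&(P[:,1]<-.2)&(P[:,2]>.005)
    Q=P[m]; print(n,'holder base',cv2.minAreaRect((Q[:,:2]*1000).astype(np.float32)), 'lo', cv2.minAreaRect((Q[Q[:,2]<.02][:,:2]*1000).astype(np.float32)))
    R=Q[(Q[:,2]>.085)&(Q[:,2]<.113)]
    # ransac plane
    rng=np.random.default_rng(0);best=0
    for i in range(500):
        A=R[rng.choice(len(R),3,False)]; nn=np.cross(A[1]-A[0],A[2]-A[0]); 
        if np.linalg.norm(nn)<1e-9: continue
        nn/=np.linalg.norm(nn); 
        if abs(nn[2])<.6: continue
        k=abs((R-A[0])@nn)<.002
        if k.sum()>best: best=k.sum();bk=k
    I=R[bk]; u,s,vt=np.linalg.svd(I-I.mean(0)); nn=vt[2]*np.sign(vt[2][2])
    print('  roof',best,len(R),'normal',nn,'slope',np.degrees(np.arccos(nn[2])),'updir yaw',np.degrees(np.arctan2(-nn[1],-nn[0])),'centroid',I.mean(0))
    up=np.array([-nn[0],-nn[1],0]);up/=np.linalg.norm(up); d=up*np.cos(np.radians(26))+[0,0,np.sin(np.radians(26))]; side=np.array([-up[1],up[0],0])
    t=I@side; s=I@d; print('  side extent',np.percentile(t,[1,50,99]),'mid',(np.percentile(t,1)+np.percentile(t,99))/2,'axis slope ext',np.percentile(s,[1,99]),'offs n',np.median(I@nn))
E
python3 v.py
```

```text
top table z -0.0008771533732087828 base ((621.7445068359375, -102.48471069335938), (59.94693374633789, 63.32923889160156), 24.885255813598633) V 251 ((622.1577758789062, -101.96195983886719), (40.364356994628906, 43.87335205078125), 24.237747192382812)
  V fit 115 114.80665550676802 [-0.0023  0.0204] 0.0014364496281426727
  V fit 25 27.4196015119277 [0.0004 0.0197] 0.006178032805980838
wrist table z 0.00047296674229991686 base ((624.5722045898438, -102.18316650390625), (59.95417022705078, 63.6141357421875), 24.67873191833496) V 936 ((624.3980712890625, -102.1051025390625), (40.88857650756836, 44.070560455322266), 24.754108428955078)
  V fit 115 115.09801366651966 [-0.0043  0.0218] 0.0006873822286081292
  V fit 25 23.45196809000471 [-0.001  0.021] 0.0061650736445038375
scene holder base ((601.1453247070312, -284.5572509765625), (84.140869140625, 109.40572357177734), 12.367952346801758) lo ((601.1453247070312, -284.5572509765625), (84.140869140625, 109.40572357177734), 12.367952346801758)
  roof 467 715 normal [-0.0987  0.4233  0.9006] slope 25.761099998588136 updir yaw -76.87856723217
[... 412 characters left out ...]
 0.905 ] slope 25.172994677437917 updir yaw -77.3473959468792 centroid [ 0.5975 -0.259   0.1015]
  side extent [0.4987 0.5264 0.5548] mid 0.5267422235791104 axis slope ext [0.3624 0.416 ] offs n -0.07127417524107889
wrist holder base ((608.2178344726562, -262.4388427734375), (132.30801391601562, 107.06562805175781), 86.05535125732422) lo ((606.0191650390625, -284.77398681640625), (83.72061920166016, 109.84209442138672), 11.773754119873047)
  roof 1537 1580 normal [-0.0886  0.4256  0.9006] slope 25.765970531031964 updir yaw -78.23618545926223 centroid [ 0.6001 -0.2571  0.102 ]
  side extent [0.5068 0.535  0.5634] mid 0.535055821574896 axis slope ext [0.3557 0.4063] offs n -0.07070165732046022
```

Run:
```python
import numpy as np
D=np.array([[.527,1.433,.6152,.2226],[.378,1.134,.6146,.4246],[.26,1.311,.5430,.4228],[.202,1.371,.5098,.4301],[.372,1.255,0,.3805],[.473,1.23,.6395,.3276]])
D[4,2]=np.sqrt(.5884**2+.1602**2-.1106**2)
A=[];b=[]
for q2,q3,r,z in D:
    s=q2+q3
    # params a0,c,a2,a3,e(perp to forearm)
    A.append([1,0,np.sin(q2),np.sin(s),np.cos(s)]);b.append(r)
    A.append([0,1,np.cos(q2),np.cos(s),-np.sin(s)]);b.append(z)
A=np.array(A);b=np.array(b)
x,res,rk,sv=np.linalg.lstsq(A,b,rcond=None);print(x,res,sv)
x4,res,_,sv=np.linalg.lstsq(A[:,:4],b,rcond=None);print(x4,res,sv)
x3,res,_,sv=np.linalg.lstsq(A[:,1:4],b,rcond=None);print(x3,res,sv)
```

```text
[ 2.89412693e-04 -2.91321253e-02  5.83154298e-01  3.93021937e-01
  1.11514127e-01] [3.92350786e-06] [4.23235415 3.45473908 0.25612615 0.25451501 0.14689367]
[ 0.0161611  -0.03592105  0.47322008  0.4072271 ] [0.0007227] [3.68893832 3.20773411 0.25454544 0.19334565]
[-0.04034643  0.47926947  0.42110315] [0.00075368] [3.41793922 2.50573344 0.19746236]
```

Run:
```python
from h import *
delta([.42,-.38,.30],tool(0.7))
```

```text
t=5.52 pos [ 0.6164 -0.2065  0.3316] q [-0.495  0.468  1.228  0.     1.443 -0.496] F [-0.7  0.7 -0. ] w 0.0872
shift cm [-17.32 -19.68   3.13] rv [ 0.003  0.001 -0.011] rows>=6.4
```

Emit:
send_rows:
  deltas:
    - {"tx": -2.5,"ty": -2.8,"tz": 0,"rx": 0,"ry": 0,"rz": 0}
    - {"tx": -5,"ty": -5.6,"tz": 0,"rx": 0,"ry": 0,"rz": 0}
    - {"tx": -7.5,"ty": -8.5,"tz": 0,"rx": 0,"ry": 0,"rz": 0}
    - {"tx": -10,"ty": -11.5,"tz": 1,"rx": 0,"ry": 0,"rz": 0}
    - {"tx": -12.5,"ty": -14.5,"tz": 2,"rx": 0,"ry": 0,"rz": -0.01}

```text
time: 5.93
position: [0.4706, -0.3331, 0.3116]
tool_rot: [0.703, 0.711, -0.0, 0.003]
ft_force: [-0.6, -0.4, -0.3]
grip_width: 0.0872
```

Emit:
send_rows:
  deltas:
    - {"tx": -2.3,"ty": -2.5,"tz": 0.5,"rx": 0,"ry": 0,"rz": 0}
    - {"tx": -4.8,"ty": -5.2,"tz": 1,"rx": 0,"ry": 0,"rz": 0}
    - {"tx": -4.8,"ty": -5.2,"tz": 1,"rx": 0,"ry": 0,"rz": 0}
    - {"tx": -4.8,"ty": -5.2,"tz": 1,"rx": 0,"ry": 0,"rz": 0}
    - {"tx": -4.8,"ty": -5.2,"tz": 1,"rx": 0,"ry": 0,"rz": 0}

```text
time: 6.35
position: [0.42, -0.3807, 0.3007]
tool_rot: [0.704, 0.711, 0.0, 0.001]
ft_force: [-0.3, -0.0, 0.2]
grip_width: 0.087
```

```bash
cat > w3.py <<'E'
from h import *
import pickle
from scipy.optimize import least_squares
np.set_printoptions(precision=4,suppress=True)
c=snap('wrist','3_wrist.png'); pickle.dump(c,open('w3.pkl','wb'))
for l in ['lamp_center','lamp_lens','dock_mouth']:
    for x in robot.tip_of(l,'wrist')[:2]: print(l,x['xy'],round(x['p'],2), deproj(c,x['xy'],c['z_map'][int(x['xy'][1]),int(x['xy'][0])]))
P=cloud(c,np.ones((384,512),bool))
m=(abs(P[:,0]-.42)<.05)&(P[:,1]>-.40)&(P[:,1]<-.25); Q=P[m]; print(len(Q))
r=Q[(Q[:,2]>.074)&(Q[:,2]<.09)]; print('roof',cv2.minAreaRect((r[:,:2]*1000).astype(np.float32)),r[:,2].mean())
t=Q[(Q[:,1]>-.32)&(Q[:,1]<-.285)&(Q[:,2]>.045)]
print('tube x pct',np.percentile(t[:,0],[1,99]),'top',np.percentile(t[:,2],[50,98]))
def f(p):
    x0,z0,a=p; d=np.array([np.cos(a),np.sin(a),0]); q=t-np.array([x0,-.3,z0]); return np.hypot(q@d,q[:,2])-.0215
s=least_squares(f,[.42,.049,0],loss='soft_l1',f_scale=.002); print('cyl',s.x,np.degrees(s.x[2]),np.median(abs(s.fun)),len(t))
tt=Q[(Q[:,2]>.055)&(Q[:,2]<.072)]; print('lens end y',np.percentile(tt[:,1],[90,99,100]))
delta([.42,-.38,.30],tool(0.7))
E
python3 w3.py
```

```text
lamp_center [258.3, 119.3] 0.69 [ 0.4254 -0.3225  0.0652]
lamp_lens [253.9, 84.5] 0.94 [ 0.4192 -0.2769  0.0009]
dock_mouth [258.1, 125.3] 0.59 [ 0.4252 -0.33    0.0664]
49467
roof ((422.434326171875, -358.2286376953125), (57.84157180786133, 55.109458923339844), 1.4129172563552856) 0.07997066144292177
tube x pct [0.3998 0.4404] top [0.0633 0.0677]
cyl [ 0.4203  0.0443 -0.0034] -0.19270678819618314 0.0011412615691518534 832
lens end y [-0.2853 -0.2805 -0.2802]
t=6.55 pos [ 0.4206 -0.38    0.3001] q [-0.932  0.366  1.484  0.     1.291 -0.944] F [0.8 0.2 0.2] w 0.0870
shift cm [ 0.   -0.06  0.01] rv [0.001 0.001 0.   ] rows>=0.0
```

View pics/3_wrist.png

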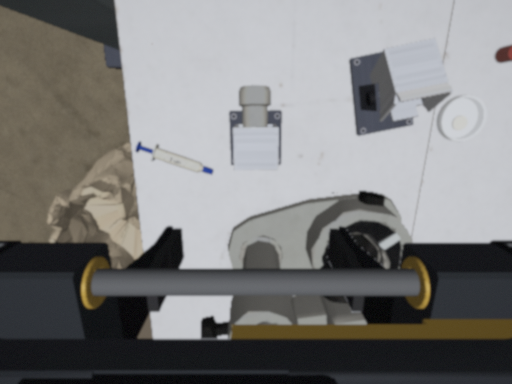

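The tube sits at column 255, rows 86 to 125, with its lens end at y=-0.2805 and its axis at x≈0.4205. All three cameras agree. I'm approaching the grip 13 mm from the lens end.

Run:
```python
from h import *
delta([.4207,-.294,.13],tool(0.7))
```

```text
t=6.55 pos [ 0.4206 -0.38    0.3001] q [-0.932  0.366  1.484  0.     1.291 -0.944] F [0.8 0.2 0.2] w 0.0870
shift cm [ 8.61  0.1  17.  ] rv [0.001 0.001 0.   ] rows>=4.6
```

Emit:
send_rows:
  deltas:
    - {"tx": 4,"ty": 0,"tz": 0,"rx": 0,"ry": 0,"rz": 0}
    - {"tx": 7,"ty": 0,"tz": 2.5,"rx": 0,"ry": 0,"rz": 0}
    - {"tx": 8.6,"ty": 0,"tz": 6,"rx": 0,"ry": 0,"rz": 0}
    - {"tx": 8.6,"ty": 0,"tz": 10,"rx": 0,"ry": 0,"rz": 0}
    - {"tx": 8.6,"ty": 0,"tz": 13,"rx": 0,"ry": 0,"rz": 0}
  claw: 8.7

```text
time: 6.97
position: [0.4189, -0.2922, 0.1682]
tool_rot: [0.702, 0.712, 0.0, -0.0]
ft_force: [-0.7, -0.3, -1.3]
grip_width: 0.0866
```

Run:
```python
from h import *
delta([.4207,-.294,.030],tool(0.7))
```

```text
t=6.97 pos [ 0.4189 -0.2922  0.1682] q [-0.828  0.453  1.772  0.     0.916 -0.842] F [-0.7 -0.3 -1.3] w 0.0866
shift cm [-0.19  0.18 13.82] rv [-0.    -0.     0.002] rows>=3.4
```

Emit:
send_rows:
  deltas:
    - {"tx": 0,"ty": 0.1,"tz": 4,"rx": 0,"ry": 0,"rz": 0}
    - {"tx": 0,"ty": 0.1,"tz": 8,"rx": 0,"ry": 0,"rz": 0}
    - {"tx": 0,"ty": 0.1,"tz": 11,"rx": 0,"ry": 0,"rz": 0}
    - {"tx": 0,"ty": 0.1,"tz": 13,"rx": 0,"ry": 0,"rz": 0}
    - {"tx": 0,"ty": 0.1,"tz": 14,"rx": 0,"ry": 0,"rz": 0}

```text
time: 7.38
position: [0.4193, -0.2932, 0.0269]
tool_rot: [0.703, 0.711, 0.0, -0.002]
ft_force: [0.0, -0.0, 0.0]
grip_width: 0.087
```

Run:
```python
from h import *
snap('scene','4_scene.png')
delta([.4207,-.294,.030],tool(0.7))
import cv2
a=cv2.imread('pics/4_scene.png');cv2.imwrite('pics/4_z.png',cv2.resize(a[110:290,200:470],(800,533),interpolation=2))
```

```text
t=7.43 pos [ 0.4191 -0.2932  0.0265] q [-0.829  0.705  1.855  0.     0.587 -0.841] F [ 0.2  0.5 -1.6] w 0.0872
shift cm [-0.08  0.15 -0.35] rv [-0.003 -0.004 -0.001] rows>=0.1
```

View pics/4_z.png

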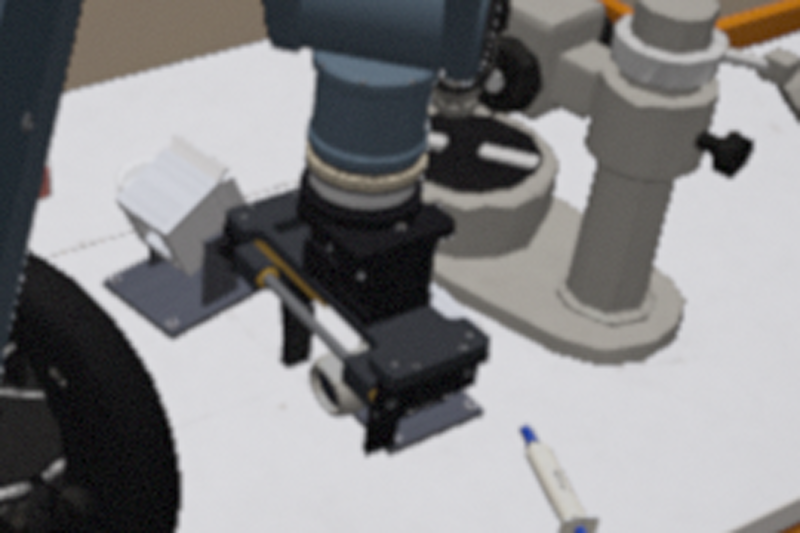

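The fingers straddle the lens end (340,385 in the crop) with the jaws clear on both sides. I'll trim the height and close.

Emit:
send_rows:
  deltas:
    - {"tx": 0,"ty": 0.15,"tz": -0.3,"rx": 0,"ry": 0,"rz": 0}
    - {"tx": 0,"ty": 0.15,"tz": -0.3,"rx": 0,"ry": 0,"rz": 0}
    - {"tx": 0,"ty": 0.15,"tz": -0.3,"rx": 0,"ry": 0,"rz": 0}

```text
time: 7.68
position: [0.4225, -0.296, 0.0343]
tool_rot: [0.703, 0.711, -0.0, 0.002]
ft_force: [-0.1, 0.5, 0.2]
grip_width: 0.0867
```

Emit:
send_rows:
  deltas:
    - {"tx": 0,"ty": 0,"tz": 0,"rx": 0,"ry": 0,"rz": 0}
    - {"tx": 0,"ty": 0,"tz": 0,"rx": 0,"ry": 0,"rz": 0}
    - {"tx": 0,"ty": 0,"tz": 0,"rx": 0,"ry": 0,"rz": 0}
    - {"tx": 0,"ty": 0,"tz": 0,"rx": 0,"ry": 0,"rz": 0}
    - {"tx": 0,"ty": 0,"tz": 0,"rx": 0,"ry": 0,"rz": 0}
  claw: 3.5
  squeeze: 57

```text
time: 8.1
position: [0.4211, -0.2951, 0.0328]
tool_rot: [0.704, 0.711, -0.0, 0.0]
ft_force: [-0.5, 0.7, 0.6]
grip_width: 0.0614
```

Run:
```python
from h import *
delta([.4207,-.294,.030],tool(0.7))
```

```text
t=8.10 pos [ 0.4211 -0.2951  0.0328] q [-0.829  0.694  1.85  -0.     0.597 -0.839] F [-0.5  0.7  0.6] w 0.0614
shift cm [ 0.11 -0.04  0.28] rv [ 0.     0.    -0.002] rows>=0.1
```

Emit:
send_rows:
  deltas:
    - {"tx": 0,"ty": 0,"tz": 0.2,"rx": 0,"ry": 0,"rz": 0}
    - {"tx": 0,"ty": 0,"tz": 0.2,"rx": 0,"ry": 0,"rz": 0}
    - {"tx": 0,"ty": 0,"tz": 0.2,"rx": 0,"ry": 0,"rz": 0}
    - {"tx": 0,"ty": 0,"tz": 0.2,"rx": 0,"ry": 0,"rz": 0}
    - {"tx": 0,"ty": 0,"tz": 0.2,"rx": 0,"ry": 0,"rz": 0}

```text
time: 8.52
position: [0.4209, -0.2948, 0.0304]
tool_rot: [0.704, 0.711, -0.0, -0.0]
ft_force: [-0.8, 0.8, 0.5]
grip_width: 0.0419
```

Emit:
send_rows:
  deltas:
    - {"tx": 0,"ty": 0,"tz": 0,"rx": 0,"ry": 0,"rz": 0}
    - {"tx": 0,"ty": 0,"tz": 0,"rx": 0,"ry": 0,"rz": 0}
    - {"tx": 0,"ty": 0,"tz": 0,"rx": 0,"ry": 0,"rz": 0}

```text
time: 8.77
position: [0.4209, -0.2948, 0.0304]
tool_rot: [0.704, 0.711, -0.0, -0.0]
ft_force: [-1.0, -0.4, -1.8]
grip_width: 0.0419
```

Run:
```python
from h import *
delta([.4207,-.294,.030],tool(0.7))
```

```text
t=8.77 pos [ 0.4209 -0.2948  0.0304] q [-0.829  0.698  1.851 -0.     0.593 -0.839] F [-1.  -0.4 -1.8] w 0.0419
shift cm [ 0.08 -0.02  0.04] rv [-0.    -0.    -0.002] rows>=0.0
```

Gripped (opening 41.9 mm). I'm drawing it out level along +y.

Emit:
send_rows:
  deltas:
    - {"tx": 1,"ty": 0,"tz": -0.15,"rx": 0,"ry": 0,"rz": 0}
    - {"tx": 2.2,"ty": 0,"tz": -0.15,"rx": 0,"ry": 0,"rz": 0}
    - {"tx": 3.6,"ty": 0,"tz": -0.15,"rx": 0,"ry": 0,"rz": 0}
    - {"tx": 5.2,"ty": 0,"tz": -0.15,"rx": 0,"ry": 0,"rz": 0}
    - {"tx": 7,"ty": 0,"tz": -0.15,"rx": 0,"ry": 0,"rz": 0}

```text
time: 9.18
position: [0.42, -0.2228, 0.032]
tool_rot: [0.704, 0.711, 0.0, -0.0]
ft_force: [-0.2, -0.2, -3.4]
grip_width: 0.0419
```

Emit:
send_rows:
  deltas:
    - {"tx": 1,"ty": 0,"tz": 0,"rx": 0,"ry": 0,"rz": 0}
    - {"tx": 1.5,"ty": 0,"tz": -0.5,"rx": 0,"ry": 0,"rz": 0}
    - {"tx": 1.5,"ty": 0,"tz": -2,"rx": 0,"ry": 0,"rz": 0}
    - {"tx": 1.5,"ty": 0,"tz": -4,"rx": 0,"ry": 0,"rz": 0}
    - {"tx": 1.5,"ty": 0,"tz": -6,"rx": 0,"ry": 0,"rz": 0}

```text
time: 9.6
position: [0.4202, -0.2093, 0.0927]
tool_rot: [0.703, 0.711, -0.0, -0.0]
ft_force: [0.4, 0.0, -2.5]
grip_width: 0.0421
```

Run:
```python
from h import *
snap('scene','5_scene.png')
import cv2
a=cv2.imread('pics/5_scene.png');cv2.imwrite('pics/5_z.png',cv2.resize(a[110:290,200:470],(800,533),interpolation=2))
delta([.55,-.17,.12],tool(25))
```

```text
t=9.65 pos [ 0.422  -0.2107  0.096 ] q [-0.701  0.539  1.93  -0.     0.667 -0.712] F [ 0.8 -0.1  0.1] w 0.0420
shift cm [ 3.92 12.85 -2.36] rv [ 0.004  0.005 -0.425] rows>=3.5
```

View pics/5_z.png

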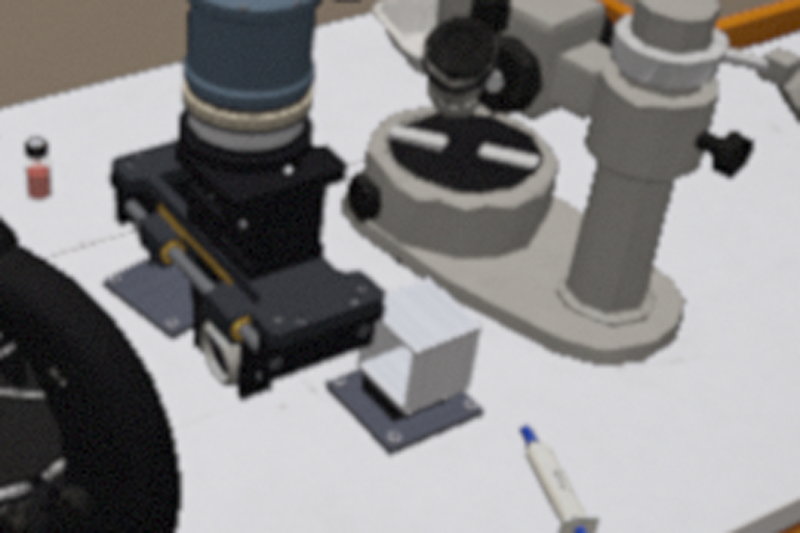

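```bash
cat > cl.py <<'E'
from h import *
import pickle
cs=pickle.load(open('cs0.pkl','rb'))
full=np.ones((384,512),bool)
P=np.concatenate([cloud(cs['scene'],full),cloud(cs['top'],full)])
def clear(p,R,excl=None):
    q=R.inv().apply(P-np.array(p)); 
    up=-q[:,2]
    m=(up>.07-.01)&(up<.35)&(P[:,2]>.03)
    # distance outside body footprint
    dx=np.maximum(abs(q[:,0])-.0375,0); dy=np.maximum(abs(q[:,1])-.095,0)
    d=np.hypot(dx,dy); d[~m]=9
    m2=(up>.3)&(up<.6); d2=np.hypot(q[:,0],q[:,1])-.07; d2[~m2]=9
    i=d.argmin(); j=d2.argmin()
    print(np.round(p,3),'body clearance %.3f at %s (tool %s)'%(d[i],np.round(P[i],3),np.round(q[i],3)),'| wrist %.3f at %s'%(d2[j],np.round(P[j],3)))
if __name__=='__main__':
    for z in [.2,.12,.08,.036]: clear([.6091,-.0721,z],tool(25))
    for z in [.12,.08,.036]: clear([.638,-.135,z],tool(25)); clear([.638,-.135,z],tool(25,10))
E
python3 cl.py
```

```text
[ 0.609 -0.072  0.2  ] body clearance 0.051 at [ 0.479 -0.036  0.297] (tool [ 0.088 -0.102 -0.097]) | wrist 9.000 at [1.059 0.118 0.388]
[ 0.609 -0.072  0.12 ] body clearance 0.051 at [ 0.479 -0.036  0.297] (tool [ 0.088 -0.102 -0.177]) | wrist 0.220 at [ 0.897 -0.032  0.423]
[ 0.609 -0.072  0.08 ] body clearance 0.051 at [ 0.479 -0.036  0.297] (tool [ 0.088 -0.102 -0.217]) | wrist 0.217 at [ 0.892 -0.025  0.408]
[ 0.609 -0.072  0.036] body clearance 0.032 at [ 0.479 -0.065  0.115] (tool [ 0.062 -0.115 -0.079]) | wrist 0.096 at [ 0.445 -0.045  0.351]
[ 0.638 -0.135  0.12 ] body clearance 0.116 at [ 0.452 -0.061  0.224] (tool [ 0.146 -0.137 -0.104]) | wrist 0.208 at [ 0.897 -0.032  0.423]
[ 0.638 -0.135  0.12 ] body clearance 0.131 at [ 0.452 -0.061  0.224] (tool [ 0.162 -0.137 -0.077]) | wrist 0.178 at [ 0.908 -0.184  0.41 ]
[ 0.638 -0.135  0.08 ] body clearance 0.116 at [ 0.452 -0.061  0.224] (tool [ 0.146 -0.137 -0.144]) | wrist 0.197 at [ 0.904 -0.154  0.387]
[ 0.638 -0.135  0.08 ] body clearance 0.075 at [ 0.585 -0.291  0.121] (tool [-0.11  -0.114 -0.061]) | wrist 0.172 at [ 0.904 -0.183  0.384]
[ 0.638 -0.135  0.036] body clearance 0.041 at [ 0.565 -0.25   0.097] (tool [-0.073 -0.115 -0.061]) | wrist 0.143 at [ 0.445 -0.045  0.351]
[ 0.638 -0.135  0.036] body clearance 0.020 at [ 0.57  -0.238  0.09 ] (tool [-0.055 -0.105 -0.064]) | wrist 0.169 at [ 0.904 -0.183  0.384]
```

Run:
```python
from cl import *
a=np.array([.422,-.2107,.16]);m=np.array([.56,-.17,.16]);b=np.array([.609,-.072,.12])
for s in np.linspace(0,1,5): clear(a+(m-a)*s,tool(.7+24.3*s))
for s in np.linspace(0,1,4): clear(m+(b-m)*s,tool(25))
delta([.56,-.17,.15],tool(25))
```

```text
[ 0.422 -0.211  0.16 ] body clearance 0.078 at [ 0.35  -0.096  0.222] (tool [ 0.115 -0.071 -0.062]) | wrist 9.000 at [1.059 0.118 0.388]
[ 0.456 -0.201  0.16 ] body clearance 0.079 at [ 0.354 -0.096  0.22 ] (tool [ 0.116 -0.09  -0.06 ]) | wrist 9.000 at [1.059 0.118 0.388]
[ 0.491 -0.19   0.16 ] body clearance 0.086 at [ 0.362 -0.094  0.224] (tool [ 0.123 -0.105 -0.064]) | wrist 9.000 at [1.059 0.118 0.388]
[ 0.526 -0.18   0.16 ] body clearance 0.093 at [ 0.438 -0.072  0.226] (tool [ 0.131 -0.048 -0.066]) | wrist 9.000 at [1.059 0.118 0.388]
[ 0.56 -0.17  0.16] body clearance 0.103 at [ 0.44  -0.071  0.234] (tool [ 0.14  -0.067 -0.074]) | wrist 9.000 at [1.059 0.118 0.388]
[ 0.56 -0.17  0.16] body clearance 0.103 at [ 0.44  -0.071  0.234] (tool [ 0.14  -0.067 -0.074]) | wrist 9.000 at [1.059 0.118 0.388]
[ 0.576 -0.137  0.147] body clearance 0.080 at [ 0.44  -0.071  0.234] (tool [ 0.118 -0.096 -0.088]) | wrist 9.000 at [1.059 0.118 0.388]
[ 0.593 -0.105  0.133] body clearance 0.063 at [ 0.448 -0.064  0.232] (tool [ 0.098 -0.114 -0.099]) | wrist 9.000 at [1.059 0.118 0.388]
[ 0.609 -0.072  0.12 ] body clearance 0.051 at [ 0.479 -0.036  0.297] (tool [ 0.088 -0.102 -0.177]) | wrist 0.221 at [ 0.897 -0.032  0.423]
t=9.65 pos [ 0.422  -0.2107  0.096 ] q [-0.701  0.539  1.93  -0.     0.667 -0.712] F [ 0.8 -0.1  0.1] w 0.0420
shift cm [ 3.9  13.87 -5.35] rv [ 0.004  0.005 -0.425] rows>=3.7
```

Emit:
send_rows:
  deltas:
    - {"tx": 0,"ty": 1,"tz": -2,"rx": 0,"ry": 0,"rz": -0.05}
    - {"tx": 0.7,"ty": 4,"tz": -4,"rx": 0,"ry": 0,"rz": -0.15}
    - {"tx": 1.8,"ty": 7.5,"tz": -5.4,"rx": 0,"ry": 0,"rz": -0.25}
    - {"tx": 3,"ty": 11,"tz": -5.4,"rx": 0,"ry": 0,"rz": -0.35}
    - {"tx": 3.9,"ty": 13.9,"tz": -5.4,"rx": 0,"ry": 0,"rz": -0.43}

```text
time: 10.07
position: [0.5619, -0.169, 0.1476]
tool_rot: [0.534, 0.846, 0.0, 0.002]
ft_force: [-1.0, -0.1, -3.0]
grip_width: 0.0419
```

Run:
```python
from h import *
delta([.6091,-.0721,.12],tool(25))
```

```text
t=10.07 pos [ 0.5619 -0.169   0.1476] q [-4.830e-01  5.690e-01  1.605e+00  1.000e-03  9.620e-01 -9.280e-01] F [-1.  -0.1 -3. ] w 0.0419
shift cm [6.73 8.42 2.76] rv [0.003 0.004 0.008] rows>=2.7
```

Emit:
send_rows:
  deltas:
    - {"tx": 2,"ty": 2.5,"tz": 0,"rx": 0,"ry": 0,"rz": 0}
    - {"tx": 4.4,"ty": 5.5,"tz": 1,"rx": 0,"ry": 0,"rz": 0.01}
    - {"tx": 6.7,"ty": 8.4,"tz": 2.8,"rx": 0,"ry": 0,"rz": 0.01}
    - {"tx": 6.7,"ty": 8.4,"tz": 2.8,"rx": 0,"ry": 0,"rz": 0.01}
    - {"tx": 6.7,"ty": 8.4,"tz": 2.8,"rx": 0,"ry": 0,"rz": 0.01}

```text
time: 10.48
position: [0.6055, -0.0704, 0.1163]
tool_rot: [0.538, 0.843, -0.001, -0.002]
ft_force: [0.6, -0.2, -2.7]
grip_width: 0.042
```

Run:
```python
from h import *
np.set_printoptions(precision=4,suppress=True)
delta([.6091,-.0721,.04],tool(25))
import pickle
c=snap('top','6_top.png'); w=snap('wrist','6_wrist.png'); s=snap('scene','6_scene.png')
pickle.dump((c,w,s),open('c6.pkl','wb'))
for cam,k in [('top',c),('wrist',w),('scene',s)]:
    for l in ['lamp_center','lamp_tail','lamp_lens']:
        for x in robot.tip_of(l,cam)[:1]: print(cam,l,x['xy'],round(x['p'],2))
cv2.imwrite('pics/6_z.png',cv2.resize(c['color'][140:280,150:330,::-1],(771,600),interpolation=2))
```

```text
t=10.48 pos [ 0.6055 -0.0704  0.1163] q [-0.299  0.642  1.561 -0.     0.942 -0.733] F [ 0.6 -0.2 -2.7] w 0.0420
shift cm [-0.33  0.27  7.62] rv [-0.003 -0.002 -0.002] rows>=1.9
top lamp_center [206.0, 187.7] 0.69
wrist lamp_center [254.0, 308.5] 0.98
wrist lamp_lens [255.2, 231.7] 0.66
scene lamp_center [182.8, 176.6] 0.54
scene lamp_lens [168.6, 186.0] 0.5
```

View pics/6_z.png

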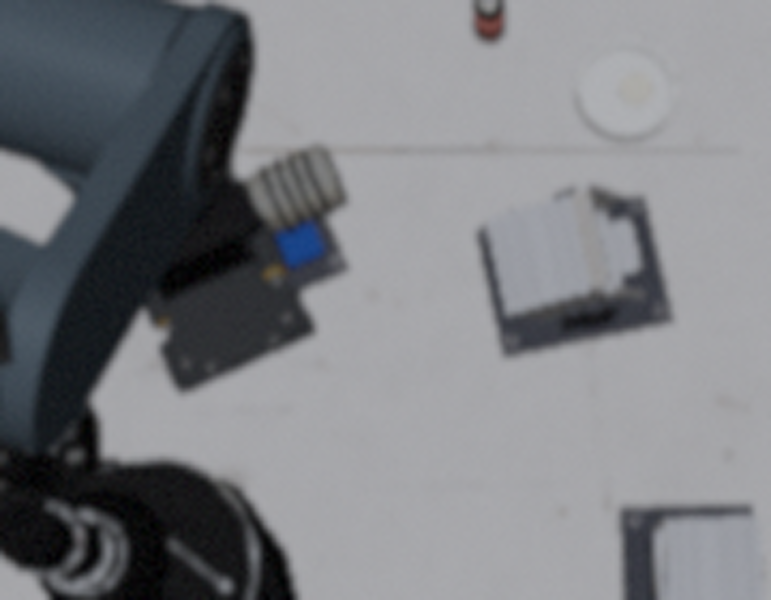

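View pics/6_scene.png

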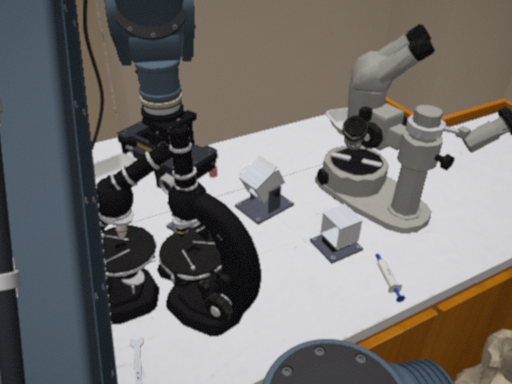

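View pics/6_wrist.png

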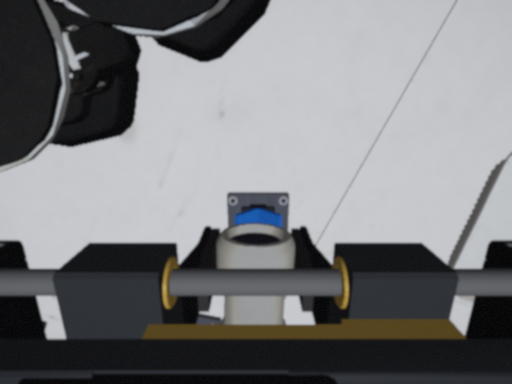

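The tube is in hand and in line with the V. In the wrist view the rest plate spans columns 228 to 289 and the tube centre is at 255, so I'll settle, then trim about 2 mm sideways.

Emit:
send_rows:
  deltas:
    - {"tx": 0,"ty": 0,"tz": 1,"rx": 0,"ry": 0,"rz": 0}
    - {"tx": 0,"ty": 0,"tz": 2,"rx": 0,"ry": 0,"rz": 0}
    - {"tx": 0,"ty": 0,"tz": 2,"rx": 0,"ry": 0,"rz": 0}
    - {"tx": 0,"ty": 0,"tz": 2,"rx": 0,"ry": 0,"rz": 0}
    - {"tx": 0,"ty": 0,"tz": 2,"rx": 0,"ry": 0,"rz": 0}

```text
time: 11.5
position: [0.6062, -0.0731, 0.0975]
tool_rot: [0.54, 0.842, -0.0, -0.0]
ft_force: [0.2, 0.5, -2.8]
grip_width: 0.0421
```

Run:
```python
from h import *
np.set_printoptions(precision=4,suppress=True)
delta([.6091,-.0721,.04],tool(25))
w=snap('wrist','7_wrist.png')
P=cloud(w,np.ones((384,512),bool))
m=(abs(P[:,0]-.6)<.06)&(abs(P[:,1]+.07)<.06)&(P[:,2]>.004)&(P[:,2]<.012)
p,R,o=pose(); q=R.inv().apply(P[m]-p)
print('rest plate in tool y',np.percentile(q[:,1],[1,50,99])*1000, 'x max',np.percentile(q[:,0],[50,99.5])*1000)
im=w['color']; cv2.imwrite('pics/7_z.png',cv2.resize(im[170:350,180:340,::-1],(533,600),interpolation=2))
T=np.array(w['tool_from_camera']); K=w['intrinsics']
def pt(x): 
    y=np.linalg.inv(T)@np.r_[x,1]; u=K@y[:3]; return u[:2]/u[2]
print(pt([.0143,0,-.019]),pt([.0143,.0215,-.019]),pt([.0143,-.0215,-.019]))
```

```text
t=11.50 pos [ 0.6062 -0.0731  0.0975] q [-0.303  0.669  1.572 -0.     0.902 -0.733] F [ 0.2  0.5 -2.8] w 0.0421
shift cm [-0.04  0.31  5.75] rv [-0.001 -0.001 -0.006] rows>=1.4
rest plate in tool y [-25.8946   3.3263  32.8669] x max [-9.7801 -1.4203]
[253.6643 232.9531] [294.5054 232.9287] [212.8001 232.9775]
```

View pics/7_z.png

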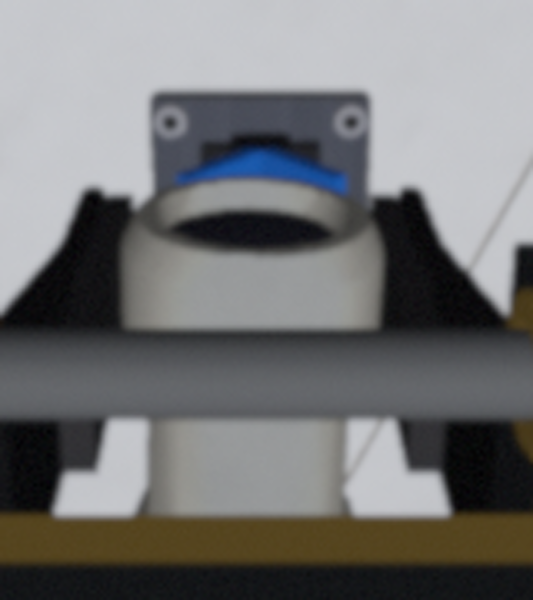

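The rest plate is centred 3.4 mm to +y in tool coordinates, and the fore-aft position is correct. I'm trimming and lowering.

Emit:
send_rows:
  deltas:
    - {"tx": 0,"ty": 0.33,"tz": 1,"rx": 0,"ry": 0,"rz": 0}
    - {"tx": 0,"ty": 0.33,"tz": 2.5,"rx": 0,"ry": 0,"rz": 0}
    - {"tx": 0,"ty": 0.33,"tz": 4,"rx": 0,"ry": 0,"rz": 0}
    - {"tx": 0,"ty": 0.33,"tz": 5,"rx": 0,"ry": 0,"rz": 0}
    - {"tx": 0,"ty": 0.33,"tz": 5.6,"rx": 0,"ry": 0,"rz": 0}

```text
time: 11.97
position: [0.6087, -0.0715, 0.0403]
tool_rot: [0.54, 0.842, -0.0, -0.001]
ft_force: [-0.5, 0.4, -2.4]
grip_width: 0.042
```

Emit:
send_rows:
  deltas:
    - {"tx": 0,"ty": 0,"tz": 0,"rx": 0,"ry": 0,"rz": 0}
    - {"tx": 0,"ty": 0,"tz": 0,"rx": 0,"ry": 0,"rz": 0}
    - {"tx": 0,"ty": 0,"tz": 0,"rx": 0,"ry": 0,"rz": 0}

```text
time: 12.22
position: [0.61, -0.072, 0.0426]
tool_rot: [0.54, 0.842, 0.0, 0.001]
ft_force: [-0.3, 0.2, -2.9]
grip_width: 0.0421
```

Run:
```python
from h import *
np.set_printoptions(precision=4,suppress=True)
delta([.6091,-.0721,.033],tool(25))
w=snap('wrist')
P=cloud(w,np.ones((384,512),bool))
m=(abs(P[:,0]-.6)<.06)&(abs(P[:,1]+.07)<.06)&(P[:,2]>.004)&(P[:,2]<.012)
p,R,o=pose(); q=R.inv().apply(P[m]-p)
print('rest plate in tool y',np.percentile(q[:,1],[1,50,99])*1000, 'x max',np.percentile(q[:,0],[50,99.5])*1000,np.median(P[m][:,2]))
im=w['color']; cv2.imwrite('pics/8_z.png',cv2.resize(im[170:350,180:340,::-1],(533,600),interpolation=2))
```

```text
t=12.22 pos [ 0.61   -0.072   0.0426] q [-0.299  0.754  1.588 -0.     0.798 -0.729] F [-0.3  0.2 -2.9] w 0.0421
shift cm [ 0.03 -0.09  0.96] rv [ 0.001  0.001 -0.006] rows>=0.2
rest plate in tool y [-29.8992   0.7554  28.5872] x max [-1.9333 -0.7037] 0.00782327467437544
```

View pics/8_z.png

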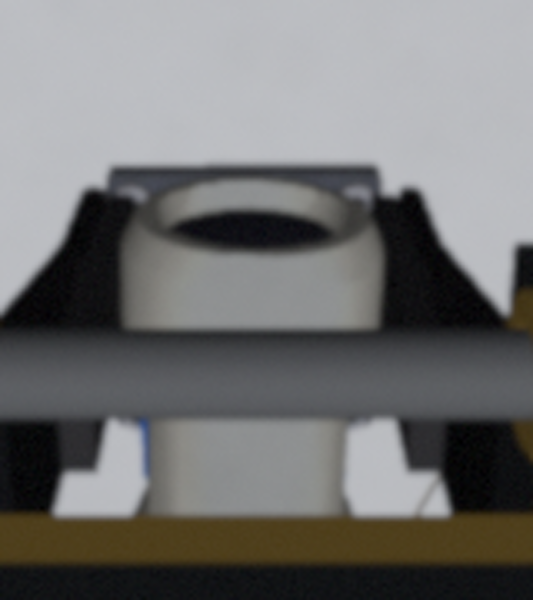

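Emit:
send_rows:
  deltas:
    - {"tx": 0,"ty": -0.1,"tz": 0.3,"rx": 0,"ry": 0,"rz": 0}
    - {"tx": 0,"ty": -0.1,"tz": 0.6,"rx": 0,"ry": 0,"rz": 0}
    - {"tx": 0,"ty": -0.1,"tz": 0.8,"rx": 0,"ry": 0,"rz": 0}
    - {"tx": 0,"ty": -0.1,"tz": 0.8,"rx": 0,"ry": 0,"rz": 0}
    - {"tx": 0,"ty": -0.1,"tz": 0.8,"rx": 0,"ry": 0,"rz": 0}

```text
time: 12.68
position: [0.6088, -0.0723, 0.0355]
tool_rot: [0.54, 0.842, 0.0, 0.001]
ft_force: [-0.9, 0.7, 6.3]
grip_width: 0.0418
```

Emit:
send_rows:
  deltas:
    - {"tx": 0,"ty": 0,"tz": 0.15,"rx": 0,"ry": 0,"rz": 0}
    - {"tx": 0,"ty": 0,"tz": 0.15,"rx": 0,"ry": 0,"rz": 0}

```text
time: 12.85
position: [0.6088, -0.0722, 0.0353]
tool_rot: [0.54, 0.842, 0.0, 0.001]
ft_force: [-3.4, 1.2, 12.8]
grip_width: 0.0422
```

Contact with about 13 N of upward force, so the tube is seated in the V. Letting go.

Emit:
send_rows:
  deltas:
    - {"tx": 0,"ty": 0,"tz": 0,"rx": 0,"ry": 0,"rz": 0}
    - {"tx": 0,"ty": 0,"tz": 0,"rx": 0,"ry": 0,"rz": 0}
    - {"tx": 0,"ty": 0,"tz": 0,"rx": 0,"ry": 0,"rz": 0}
    - {"tx": 0,"ty": 0,"tz": 0,"rx": 0,"ry": 0,"rz": 0}
    - {"tx": 0,"ty": 0,"tz": 0,"rx": 0,"ry": 0,"rz": 0}
  claw: 7

```text
time: 13.27
position: [0.6085, -0.0723, 0.0323]
tool_rot: [0.54, 0.842, -0.0, 0.0]
ft_force: [0.2, 0.1, -0.8]
grip_width: 0.0657
```

Run:
```python
from h import *
np.set_printoptions(precision=4,suppress=True)
delta([.6091,-.0721,.033],tool(25))
w=snap('wrist')
im=w['color']; cv2.imwrite('pics/9_z.png',cv2.resize(im[170:350,180:340,::-1],(533,600),interpolation=2))
```

```text
t=13.27 pos [ 0.6085 -0.0723  0.0323] q [-0.3    0.769  1.594 -0.     0.778 -0.73 ] F [ 0.2  0.1 -0.8] w 0.0657
shift cm [-0.01  0.06 -0.07] rv [-0.     0.    -0.006] rows>=0.1
```

View pics/9_z.png

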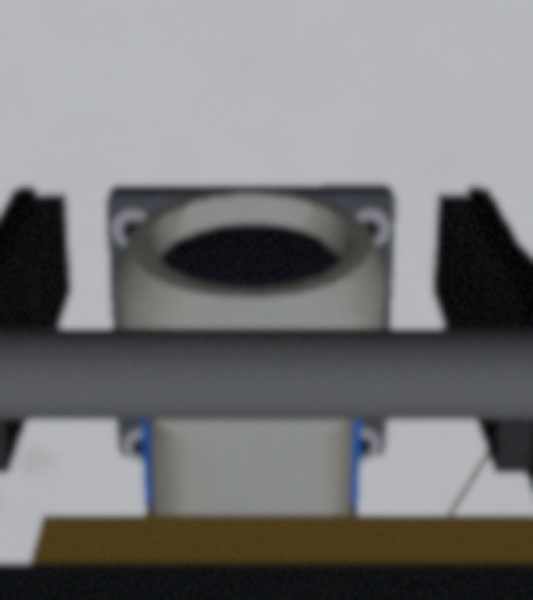

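The tube lies evenly in the V and the fingers are free of it. Retreating upward.

Emit:
send_rows:
  deltas:
    - {"tx": 0,"ty": 0,"tz": 0,"rx": 0,"ry": 0,"rz": 0}
    - {"tx": 0,"ty": 0,"tz": 0,"rx": 0,"ry": 0,"rz": 0}
    - {"tx": 0,"ty": 0,"tz": -1,"rx": 0,"ry": 0,"rz": 0}
    - {"tx": 0,"ty": 0,"tz": -4,"rx": 0,"ry": 0,"rz": 0}
    - {"tx": 0,"ty": 0,"tz": -8,"rx": 0,"ry": 0,"rz": 0}
  claw: 8.7

```text
time: 13.73
position: [0.6059, -0.0716, 0.1108]
tool_rot: [0.54, 0.842, -0.001, -0.004]
ft_force: [1.0, -1.9, 0.8]
grip_width: 0.0861
```

Emit:
send_rows:
  deltas:
    - {"tx": -2,"ty": 0,"tz": -4,"rx": 0,"ry": 0,"rz": 0}
    - {"tx": -6,"ty": 0,"tz": -7,"rx": 0,"ry": 0,"rz": 0}
    - {"tx": -10,"ty": 0,"tz": -9,"rx": 0,"ry": 0,"rz": 0}
    - {"tx": -14,"ty": 0,"tz": -10,"rx": 0,"ry": 0,"rz": 0}
    - {"tx": -16,"ty": 0,"tz": -10,"rx": 0,"ry": 0,"rz": 0}

```text
time: 14.15
position: [0.6775, -0.2207, 0.2177]
tool_rot: [0.54, 0.842, 0.0, 0.004]
ft_force: [0.7, 0.4, 0.1]
grip_width: 0.0869
```

Emit:
send_rows:
  deltas:
    - {"tx": 0,"ty": 0,"tz": 0,"rx": 0,"ry": 0,"rz": 0}
    - {"tx": 0,"ty": 0,"tz": 0,"rx": 0,"ry": 0,"rz": 0}
    - {"tx": 0,"ty": 0,"tz": 0,"rx": 0,"ry": 0,"rz": 0}
    - {"tx": 0,"ty": 0,"tz": 0,"rx": 0,"ry": 0,"rz": 0}

```text
time: 14.48
position: [0.6741, -0.216, 0.212]
tool_rot: [0.54, 0.842, 0.0, -0.001]
ft_force: [0.1, -0.0, -0.5]
grip_width: 0.0868
```

```bash
cat > w10.py <<'E'
from h import *
import pickle,sys
from scipy.optimize import least_squares
np.set_printoptions(precision=4,suppress=True)
delta([.6377,-.1335,.15],tool(25))
w=snap('wrist','10_wrist.png'); t=snap('top','10_top.png'); s=snap('scene','10_scene.png')
pickle.dump((w,t,s),open('c10.pkl','wb'))
for cam,c in [('wrist',w),('top',t)]:
    r=robot.outline_of('lamp',cam)
    for l in ['lamp_center','lamp_tail','lamp_lens','rest_axis','holder_home','holder_mouth']:
        for x in robot.tip_of(l,cam)[:1]: print(cam,l,x['xy'],round(x['p'],2))
    P=cloud(c,np.ones((384,512),bool))
    m=(abs(P[:,0]-.623)<.06)&(abs(P[:,1]+.102)<.07)&(P[:,2]>.045)&(P[:,2]<.09); Q=P[m]
    if len(Q)<50: print('few',len(Q)); continue
    print(cam,len(Q),'rect',cv2.minAreaRect((Q[:,:2]*1000).astype(np.float32)),'top z',np.percentile(Q[:,2],[50,95,99]))
    def f(p):
        x0,z0,a,b=p; d=np.array([np.cos(a)*np.cos(b),np.sin(a)*np.cos(b),np.sin(b)]); q=Q-np.array([x0,-.102,z0]); q=q-np.outer(q@d,d); return np.linalg.norm(q,axis=1)-.0215
    r=least_squares(f,[.623,.05,np.radians(115),0],loss='soft_l1',f_scale=.001); print('  cyl x,z at y=-.102',r.x[:2],np.degrees(r.x[2:]),np.median(abs(r.fun)))
    a=r.x[2]; al=Q[:,:2]@[np.cos(a),np.sin(a)]; print('  along extent',np.percentile(al,[.3,99.7]), 'rest centre along', np.array([.6231,-.1022])@[np.cos(a),np.sin(a)])
E
python3 w10.py; python3 -c "
import cv2
a=cv2.imread('pics/10_wrist.png'); print(a.shape)"
```

```text
t=14.48 pos [ 0.6741 -0.216   0.212 ] q [-0.468  0.655  1.211  0.     1.279 -0.899] F [ 0.1 -0.  -0.5] w 0.0868
shift cm [9.   0.15 6.22] rv [-0.001 -0.002 -0.005] rows>=2.7
wrist lamp_center [258.3, 57.1] 0.63
wrist lamp_tail [254.9, 108.9] 0.89
wrist lamp_lens [254.4, 2.4] 0.67
wrist holder_home [176.4, 179.0] 0.75
wrist holder_mouth [162.9, 226.4] 0.76
wrist 4187 rect ((624.80126953125, -105.14453125), (42.301448822021484, 94.45277404785156), 24.311508178710938) top z [0.0689 0.0736 0.0746]
  cyl x,z at y=-.102 [0.6237 0.0501] [114.8645   1.6345] 0.0012288750684135742
  along extent [-0.4051 -0.3118] rest centre along -0.35472351681202086
top holder_home [267.9, 202.5] 0.63
top holder_mouth [289.7, 200.8] 0.96
few 0
(384, 512, 3)
```

View pics/10_wrist.png

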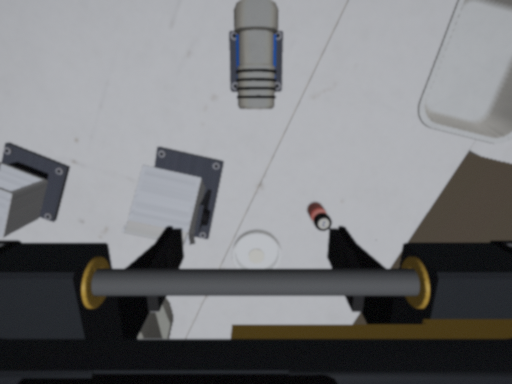

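The tube rests level in the V at (255,55), tail fins at (255,98). Next I'll refine the holder axis from several views and plan the insertion.

```bash
cat > hold.py <<'E'
from h import *
import pickle
np.set_printoptions(precision=4,suppress=True)
cs=pickle.load(open('cs0.pkl','rb')); c2,_=pickle.load(open('w2.pkl','rb')); c3=pickle.load(open('w3.pkl','rb')); w,t,s=pickle.load(open('c10.pkl','rb'))
full=np.ones((384,512),bool)
yaw=np.radians(-78.0); up=np.array([np.cos(yaw),np.sin(yaw),0]); T=np.radians(26)
d=up*np.cos(T)+np.array([0,0,np.sin(T)]); side=np.array([-up[1],up[0],0]); n=np.cross(d,side); n*=np.sign(n[2])
for nm,c in [('scene0',cs['scene']),('top0',cs['top']),('w2',c2),('w3',c3),('w10',w),('top10',t)]:
    P=cloud(c,full)
    m=(P[:,0]>.53)&(P[:,0]<.67)&(P[:,1]>-.36)&(P[:,1]<-.2); Q=P[m]
    B=Q[(Q[:,2]>.004)&(Q[:,2]<.012)]; rect=cv2.minAreaRect((B[:,:2]*1000).astype(np.float32)) if len(B)>50 else None
    h=Q@n; R=Q[(h>-.085)&(h<-.068)&(Q[:,2]>.078)&(Q[:,2]<.112)]
    if len(R)<30: print(nm,'few');continue
    # local refine of yaw by plane
    A=np.c_[R[:,:2],np.ones(len(R))]; 
    for _ in range(5):
        co=np.linalg.lstsq(A,R[:,2],rcond=None)[0]; res=R[:,2]-A@co; k=abs(res)<.0025; A=A[k];R=R[k]
    sm=np.percentile(R@side,[1,99]); 
    lo=Q[(Q@n>-.085)&(Q@n<-.066)&(Q[:,2]>.07)]; 
    print(nm,len(R),'h %.4f'%np.median(R@n),'slope %.1f yaw %.1f'%(np.degrees(np.arctan(np.hypot(co[0],co[1]))),np.degrees(np.arctan2(co[1],co[0]))),'side',sm,'mid %.4f'%sm.mean(),'d lo %.4f'%np.percentile(lo@d,1),'tablez %.4f'%np.median(Q[Q[:,2]<.004][:,2]),'base',None if rect is None else (np.round(rect[0],1),np.round(rect[1],1),round(rect[2],1)))
    if rect: print('    base side %.4f up %.4f'%(np.r_[np.array(rect[0])/1000,0]@side,np.r_[np.array(rect[0])/1000,0]@up))
E
python3 hold.py
```

```text
scene0 447 h -0.0759 slope 25.1 yaw -75.1 side [0.4994 0.5579] mid 0.5287 d lo 0.3553 tablez -0.0021 base (array([ 601.7, -284.4]), array([ 85.3, 109.5]), 12.4)
    base side 0.5294 up 0.4033
top0 383 h -0.0742 slope 24.6 yaw -77.1 side [0.5028 0.5593] mid 0.5310 d lo 0.3570 tablez -0.0008 base (array([ 606. , -288.4]), array([137. , 120.2]), 88.3)
    base side 0.5328 up 0.4081
w2 1483 h -0.0732 slope 25.7 yaw -78.3 side [0.5052 0.5618] mid 0.5335 d lo 0.3578 tablez 0.0003 base (array([ 606. , -284.8]), array([ 83.7, 109.8]), 11.8)
    base side 0.5336 up 0.4045
w3 1943 h -0.0728 slope 25.5 yaw -77.0 side [0.5042 0.5611] mid 0.5327 d lo 0.3584 tablez 0.0008 base (array([ 596.3, -285.3]), array([ 83.5, 127.5]), 22.0)
    base side 0.5240 up 0.4031
w10 3057 h -0.0732 slope 25.8 yaw -77.9 side [0.5046 0.5614] mid 0.5330 d lo 0.3578 tablez 0.0004 base (array([ 605.5, -285.2]), array([ 84. , 110.2]), 11.8)
    base side 0.5330 up 0.4049
top10 373 h -0.0742 slope 25.2 yaw -77.8 side [0.5024 0.5592] mid 0.5308 d lo 0.3569 tablez -0.0009 base (array([ 594.9, -292.7]), array([101.1, 120.7]), 12.0)
    base side 0.5211 up 0.4100
```

```bash
cat > plan.py <<'E'
from cl import *
np.set_printoptions(precision=4,suppress=True)
yaw=np.radians(-77.9); up=np.array([np.cos(yaw),np.sin(yaw),0]); T=np.radians(26)
d=up*np.cos(T)+np.array([0,0,np.sin(T)]); side=np.array([-up[1],up[0],0]); n=np.cross(d,side); n*=np.sign(n[2])
def onaxis(D,off=-.001): return D*d+.533*side+(-.1019+off)*n
HOME=.3595; GL=.0815  # grip to lens distance
def tcp_ins(g,lensout,off=-.001,GL=GL):
    R=tool(12.1,-26+g); return onaxis(HOME+lensout+GL,off)+.019*R.apply([0,0,1]),R
if __name__=='__main__':
    print('home',onaxis(HOME,0),'mouth',onaxis(HOME+.05,0))
    for g in [0,8,14]:
        print('g',g)
        for lo in [0,.03,.07,.12]:
            p,R=tcp_ins(g,lo); clear(p,R)
        c=np.array([.6391,-.1360,.052]); R=tool(24.6,g); clear(c+.019*R.apply([0,0,1]),R)
E
python3 plan.py
```

```text
home [ 0.5983 -0.2479  0.066 ] mouth [ 0.6077 -0.2918  0.0879]
g 0
[ 0.615 -0.328  0.084] body clearance 0.076 at [ 0.519 -0.422  0.19 ] (tool [-0.111 -0.114 -0.065]) | wrist 0.126 at [ 0.438 -0.053  0.352]
[ 0.621 -0.354  0.097] body clearance 0.047 at [ 0.52  -0.424  0.186] (tool [-0.081 -0.113 -0.06 ]) | wrist 0.151 at [ 0.438 -0.053  0.352]
[ 0.629 -0.39   0.114] body clearance 0.012 at [ 0.53  -0.422  0.196] (tool [-0.045 -0.103 -0.069]) | wrist 0.185 at [ 0.438 -0.053  0.352]
[ 0.638 -0.434  0.136] body clearance 0.000 at [ 0.542 -0.437  0.205] (tool [-0.015 -0.094 -0.069]) | wrist 0.231 at [ 0.438 -0.053  0.352]
[ 0.639 -0.136  0.033] body clearance 0.032 at [ 0.588 -0.236  0.093] (tool [-0.07  -0.088 -0.06 ]) | wrist 0.144 at [ 0.445 -0.045  0.351]
g 8
[ 0.615 -0.326  0.083] body clearance 0.068 at [ 0.514 -0.417  0.201] (tool [-0.101 -0.117 -0.091]) | wrist 0.166 at [ 0.438 -0.053  0.352]
[ 0.621 -0.352  0.096] body clearance 0.039 at [ 0.525 -0.417  0.205] (tool [-0.075 -0.107 -0.09 ]) | wrist 0.192 at [ 0.438 -0.053  0.352]
[ 0.628 -0.387  0.113] body clearance 0.007 at [ 
[... 375 characters left out ...]

[ 0.615 -0.324  0.082] body clearance 0.060 at [ 0.525 -0.417  0.205] (tool [-0.096 -0.107 -0.105]) | wrist 0.196 at [ 0.438 -0.053  0.352]
[ 0.62  -0.35   0.095] body clearance 0.032 at [ 0.525 -0.417  0.205] (tool [-0.067 -0.107 -0.098]) | wrist 0.222 at [ 0.438 -0.053  0.352]
[ 0.628 -0.385  0.113] body clearance 0.002 at [ 0.537 -0.426  0.199] (tool [-0.038 -0.097 -0.08 ]) | wrist 0.230 at [ 0.909 -0.266  0.408]
[ 0.637 -0.429  0.135] body clearance 0.000 at [ 0.542 -0.437  0.205] (tool [-0.003 -0.094 -0.071]) | wrist 0.255 at [ 0.909 -0.213  0.41 ]
[ 0.637 -0.132  0.034] body clearance 0.019 at [ 0.576 -0.239  0.091] (tool [-0.055 -0.1   -0.073]) | wrist 0.161 at [ 0.905 -0.202  0.388]
```

Run:
```python
from plan import *
GL=.078
for g in [0,-4]:
    print('g',g)
    for lo,off in [(0,-.001),(.068,-.001),(.068,.03),(.068,.07),(.068,.10),(.03,.10)]:
        p,R=tcp_ins(g,lo,off,GL); clear(p,R)
c=np.array([.6248,-.1051])+.0305*np.array([.4163,-.9092]); print('grip',c)
m=(abs(P[:,0]-.54)<.06)&(P[:,1]<-.40)&(P[:,1]>-.46)&(P[:,2]>.1)
Q=P[m]
for x in np.arange(.48,.62,.02):
  print('%.2f'%x,[ (round(float(P[k,2].max()),3) if (k:=(abs(P[:,0]-x)<.01)&(abs(P[:,1]-y)<.01)).sum() else None) for y in np.arange(-.38,-.48,-.02)])
p,R=tcp_ins(0,.068,.06,GL); print(p)
```

```text
g 0
[ 0.615 -0.325  0.082] body clearance 0.079 at [ 0.519 -0.422  0.19 ] (tool [-0.114 -0.114 -0.065]) | wrist 0.123 at [ 0.445 -0.045  0.351]
[ 0.628 -0.385  0.112] body clearance 0.016 at [ 0.53  -0.422  0.196] (tool [-0.051 -0.103 -0.069]) | wrist 0.181 at [ 0.438 -0.053  0.352]
[ 0.625 -0.371  0.14 ] body clearance 0.027 at [ 0.517 -0.418  0.218] (tool [-0.055 -0.115 -0.061]) | wrist 0.181 at [ 0.438 -0.053  0.352]
[ 0.621 -0.354  0.176] body clearance 0.102 at [ 0.556 -0.469  0.292] (tool [-0.139 -0.088 -0.061]) | wrist 0.181 at [ 0.438 -0.053  0.352]
[ 0.618 -0.341  0.203] body clearance 0.178 at [ 0.521 -0.529  0.35 ] (tool [-0.211 -0.134 -0.061]) | wrist 0.289 at [ 0.897 -0.033  0.425]
[ 0.611 -0.308  0.186] body clearance 0.148 at [ 0.436 -0.053  0.353] (tool [ 0.184 -0.118 -0.276]) | wrist 0.278 at [ 0.897 -0.033  0.425]
g -4
[ 0.615 -0.326  0.083] body clearance 0.083 at [ 0.516 -0.419  0.197] (tool [-0.118 -0.116 -0.064]) | wrist 0.102 at [ 0.445 -0.045  0.351]
[ 0.628 -0.386  0.113] body clearance 0.019 at [ 0.53  -0.422  0.196] (tool [-0.054 -0.103 -0.065]) | wrist 0.1
[... 264 characters left out ...]
61]) | wrist 0.163 at [ 0.438 -0.053  0.352]
[ 0.619 -0.343  0.203] body clearance 0.167 at [ 0.436 -0.053  0.353] (tool [ 0.203 -0.118 -0.29 ]) | wrist 0.177 at [ 0.442 -0.03   0.352]
[ 0.611 -0.309  0.187] body clearance 0.130 at [ 0.436 -0.053  0.353] (tool [ 0.165 -0.118 -0.288]) | wrist 0.152 at [ 0.429 -0.029  0.353]
grip [ 0.6375 -0.1328]
0.48 [0.003, 0.003, 0.002, 0.212, 0.017]
0.50 [0.004, 0.004, 0.212, 0.231, 0.23]
0.52 [0.005, 0.004, 0.226, 0.233, 0.232]
0.54 [0.005, 0.005, 0.219, 0.229, 0.289]
0.56 [0.002, 0.002, 0.004, 0.183, 0.296]
0.58 [0.002, 0.003, 0.061, 0.069, 0.293]
0.60 [0.003, 0.003, 0.059, 0.067, 0.071]
0.62 [0.003, 0.002, 0.004, 0.044, 0.071]
[ 0.622  -0.3586  0.1669]
```

Run:
```python
from h import *
delta([.6375,-.1328,.12],tool(24.6))
```

```text
t=15.33 pos [ 0.6751 -0.2178  0.2125] q [-0.469  0.656  1.208 -0.     1.278 -0.899] F [-0.8  0.3  0.1] w 0.0871
shift cm [9.29 0.12 9.25] rv [0.    0.    0.001] rows>=3.2
```

Emit:
send_rows:
  deltas:
    - {"tx": 3,"ty": 0,"tz": 2,"rx": 0,"ry": 0,"rz": 0}
    - {"tx": 6,"ty": 0,"tz": 5,"rx": 0,"ry": 0,"rz": 0}
    - {"tx": 9.1,"ty": 0.1,"tz": 7,"rx": 0,"ry": 0,"rz": 0}
    - {"tx": 9.1,"ty": 0.1,"tz": 9,"rx": 0,"ry": 0,"rz": 0}
    - {"tx": 9.1,"ty": 0.1,"tz": 9.2,"rx": 0,"ry": 0,"rz": 0}

```text
time: 15.75
position: [0.6346, -0.1317, 0.1167]
tool_rot: [0.539, 0.842, -0.001, -0.004]
ft_force: [-0.3, 0.7, -0.5]
grip_width: 0.0872
```

Emit:
send_rows:
  deltas:
    - {"tx": 0,"ty": 0,"tz": 0,"rx": 0,"ry": 0,"rz": 0}
    - {"tx": 0,"ty": 0,"tz": 0,"rx": 0,"ry": 0,"rz": 0}
    - {"tx": 0,"ty": 0,"tz": 0,"rx": 0,"ry": 0,"rz": 0}

```text
time: 16.0
position: [0.64, -0.1362, 0.1223]
tool_rot: [0.54, 0.841, 0.0, 0.002]
ft_force: [0.3, -0.4, -0.5]
grip_width: 0.0868
```

```bash
cat > look.py <<'E'
from h import *
import sys
np.set_printoptions(precision=4,suppress=True)
p,R,o=pose()
w=snap('wrist',sys.argv[1]+'.png')
cv2.imwrite('pics/'+sys.argv[1]+'_z.png',cv2.resize(w['color'][150:350,160:360,::-1],(600,600),interpolation=2))
E
cat look.py > look11.py
cat >> look11.py <<'E'
delta([.6375,-.1328,.033],tool(24.6))
E
python3 look11.py 11
```

```text
t=16.05 pos [ 0.6398 -0.1361  0.1223] q [-0.38   0.681  1.444 -0.     1.013 -0.809] F [ 0.3 -0.1  0.4] w 0.0871
shift cm [ 0.42 -0.09  8.93] rv [ 0.003  0.003 -0.001] rows>=2.2
```

View pics/11_z.png

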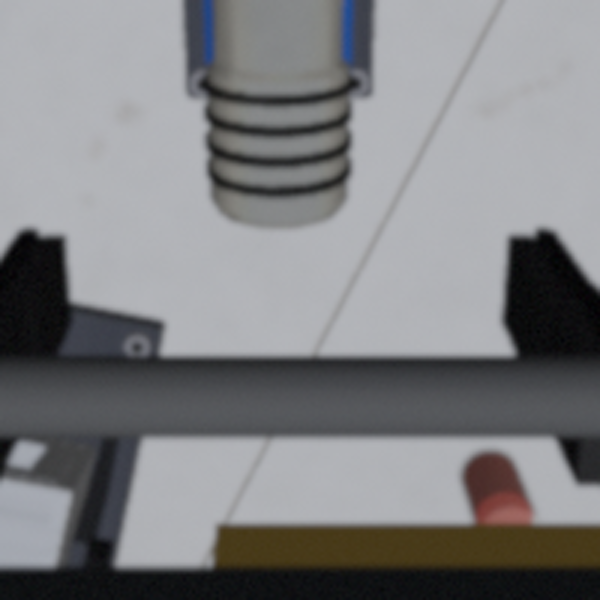

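The tail fins (280,140 in the crop) are centred between the open fingers. Descending to grip.

Emit:
send_rows:
  deltas:
    - {"tx": 0.3,"ty": 0,"tz": 2.5,"rx": 0,"ry": 0,"rz": 0}
    - {"tx": 0.3,"ty": 0,"tz": 5,"rx": 0,"ry": 0,"rz": 0}
    - {"tx": 0.3,"ty": 0,"tz": 7,"rx": 0,"ry": 0,"rz": 0}
    - {"tx": 0.3,"ty": 0,"tz": 8.3,"rx": 0,"ry": 0,"rz": 0}
    - {"tx": 0.3,"ty": 0,"tz": 8.8,"rx": 0,"ry": 0,"rz": 0}

```text
time: 16.47
position: [0.6364, -0.1322, 0.0312]
tool_rot: [0.54, 0.841, -0.0, -0.001]
ft_force: [-0.7, -0.0, 0.6]
grip_width: 0.087
```

Emit:
send_rows:
  deltas:
    - {"tx": 0,"ty": 0,"tz": 0,"rx": 0,"ry": 0,"rz": 0}
    - {"tx": 0,"ty": 0,"tz": 0,"rx": 0,"ry": 0,"rz": 0}
    - {"tx": 0,"ty": 0,"tz": 0,"rx": 0,"ry": 0,"rz": 0}
    - {"tx": 0,"ty": 0,"tz": 0,"rx": 0,"ry": 0,"rz": 0}
    - {"tx": 0,"ty": 0,"tz": 0,"rx": 0,"ry": 0,"rz": 0}

```text
time: 16.88
position: [0.6376, -0.1321, 0.0338]
tool_rot: [0.54, 0.842, 0.0, 0.001]
ft_force: [0.2, 0.3, -0.0]
grip_width: 0.0875
```

```bash
python3 look11.py 12
```

```text
t=16.93 pos [ 0.6374 -0.132   0.0335] q [-0.376  0.801  1.491 -0.     0.847 -0.806] F [-0.3 -0.   0.2] w 0.0874
shift cm [-0.08 -0.03  0.05] rv [0.001 0.001 0.001] rows>=0.0
```

View pics/12_z.png

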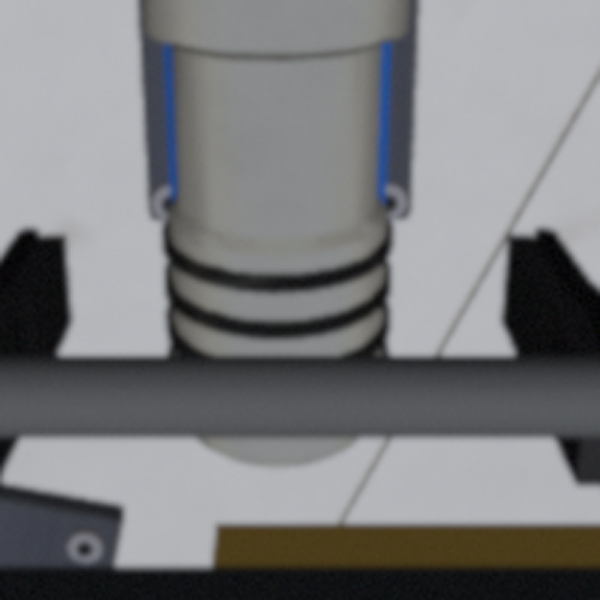

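Emit:
send_rows:
  deltas:
    - {"tx": 0,"ty": 0,"tz": 0,"rx": 0,"ry": 0,"rz": 0}
    - {"tx": 0,"ty": 0,"tz": 0,"rx": 0,"ry": 0,"rz": 0}
    - {"tx": 0,"ty": 0,"tz": 0,"rx": 0,"ry": 0,"rz": 0}
    - {"tx": 0,"ty": 0,"tz": 0,"rx": 0,"ry": 0,"rz": 0}
    - {"tx": 0,"ty": 0,"tz": 0,"rx": 0,"ry": 0,"rz": 0}
  claw: 3.5
  squeeze: 58

```text
time: 17.35
position: [0.6368, -0.1318, 0.0325]
tool_rot: [0.54, 0.842, -0.0, -0.0]
ft_force: [-0.8, -0.1, 0.8]
grip_width: 0.0614
```

Emit:
send_rows:
  deltas:
    - {"tx": 0,"ty": 0,"tz": 0,"rx": 0,"ry": 0,"rz": 0}
    - {"tx": 0,"ty": 0,"tz": 0,"rx": 0,"ry": 0,"rz": 0}
    - {"tx": 0,"ty": 0,"tz": 0,"rx": 0,"ry": 0,"rz": 0}
    - {"tx": 0,"ty": 0,"tz": 0,"rx": 0,"ry": 0,"rz": 0}
    - {"tx": 0,"ty": 0,"tz": 0,"rx": 0,"ry": 0,"rz": 0}

```text
time: 17.77
position: [0.6362, -0.1322, 0.0324]
tool_rot: [0.54, 0.842, -0.001, -0.001]
ft_force: [-1.8, -2.3, 0.1]
grip_width: 0.042
```

Emit:
send_rows:
  deltas:
    - {"tx": 0,"ty": 0,"tz": 0,"rx": 0,"ry": 0,"rz": 0}
    - {"tx": 0,"ty": 0,"tz": -0.5,"rx": 0,"ry": 0,"rz": 0}
    - {"tx": 0,"ty": 0,"tz": -1.5,"rx": 0,"ry": 0,"rz": 0}
    - {"tx": 0,"ty": 0,"tz": -3.5,"rx": 0,"ry": 0,"rz": 0}
    - {"tx": 0,"ty": 0,"tz": -6,"rx": 0,"ry": 0,"rz": 0}

```text
time: 18.18
position: [0.6359, -0.1308, 0.0918]
tool_rot: [0.54, 0.842, 0.0, -0.002]
ft_force: [0.6, -0.2, -3.8]
grip_width: 0.0417
```

Run:
```python
from plan import *
p,R,o=pose(); print(o['time'],p,o['ft_force'],o['grip_width'])
t,Rt=tcp_ins(0,.07,.10,.0772); print('hover target',t)
p0=p+[0,0,.07]
for s in np.linspace(0,1,6):
    from scipy.spatial.transform import Slerp
    S=Slerp([0,1],Rot.concatenate([R,Rt])); clear(p0+(t-p0)*s,S(s))
delta(t,Rt)
w=snap('wrist','13.png')
cv2.imwrite('pics/13_z.png',cv2.resize(w['color'][100:350,130:380,::-1],(600,600),interpolation=2))
```

```text
18.1833 [ 0.6359 -0.1308  0.0918] [ 0.5804 -0.2249 -3.7872] 0.041677285122315166
hover target [ 0.6185 -0.3425  0.2033]
[ 0.636 -0.131  0.162] body clearance 0.111 at [ 0.452 -0.061  0.224] (tool [ 0.141 -0.138 -0.062]) | wrist 9.000 at [1.059 0.118 0.388]
[ 0.632 -0.173  0.17 ] body clearance 0.131 at [ 0.444 -0.068  0.23 ] (tool [ 0.163 -0.135 -0.073]) | wrist 9.000 at [1.059 0.118 0.388]
[ 0.629 -0.215  0.178] body clearance 0.149 at [ 0.438 -0.053  0.352] (tool [ 0.183 -0.127 -0.208]) | wrist 9.000 at [1.059 0.118 0.388]
[ 0.625 -0.258  0.187] body clearance 0.163 at [ 0.438 -0.053  0.352] (tool [ 0.198 -0.121 -0.225]) | wrist 9.000 at [1.059 0.118 0.388]
[ 0.622 -0.3    0.195] body clearance 0.176 at [ 0.438 -0.053  0.352] (tool [ 0.212 -0.117 -0.248]) | wrist 0.545 at [0.043 0.035 0.342]
[ 0.619 -0.343  0.203] body clearance 0.177 at [ 0.521 -0.529  0.35 ] (tool [-0.21  -0.134 -0.061]) | wrist 0.289 at [ 0.897 -0.033  0.425]
t=18.18 pos [ 0.6359 -0.1308  0.0918] q [-0.375  0.718  1.469  0.001  0.958 -0.806] F [ 0.6 -0.2 -3.8] w 0.0417
shift cm [-18.49 -10.42 -11.19] rv [ 0.047 -0.455  0.215] rows>=5.9
```

View pics/13_z.png

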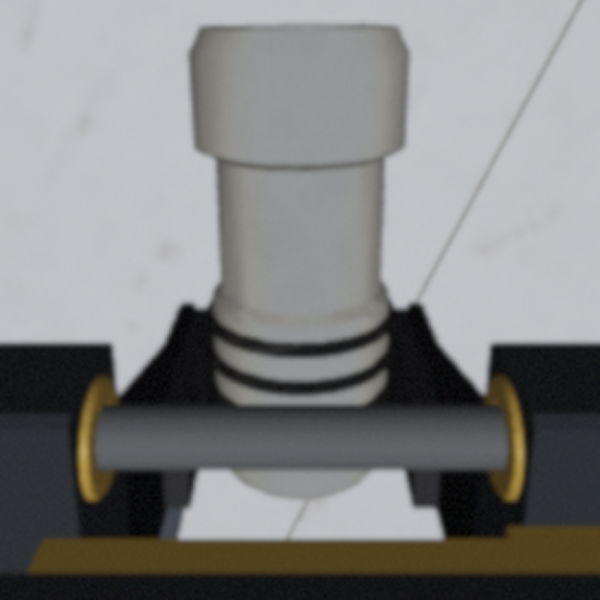

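Emit:
send_rows:
  deltas:
    - {"tx": 0,"ty": 0,"tz": -3,"rx": 0,"ry": 0,"rz": 0}
    - {"tx": 0,"ty": 0,"tz": -6.5,"rx": 0,"ry": 0,"rz": 0}
    - {"tx": -1.5,"ty": -1,"tz": -9,"rx": 0,"ry": -0.05,"rz": 0.02}
    - {"tx": -4,"ty": -2.3,"tz": -10,"rx": 0.01,"ry": -0.12,"rz": 0.06}
    - {"tx": -7,"ty": -4,"tz": -10.5,"rx": 0.02,"ry": -0.2,"rz": 0.1}

```text
time: 18.65
position: [0.6321, -0.2124, 0.2019]
tool_rot: [0.579, 0.809, -0.062, 0.083]
ft_force: [0.7, -0.7, -3.8]
grip_width: 0.0418
```

Run:
```python
from plan import *
t,Rt=tcp_ins(0,.07,.10,.0772); delta(t,Rt)
```

```text
t=18.65 pos [ 0.6321 -0.2124  0.2019] q [-0.42   0.566  1.443 -0.183  0.999 -0.66 ] F [ 0.7 -0.7 -3.8] w 0.0418
shift cm [-11.65  -5.48   2.32] rv [ 0.035 -0.245  0.112] rows>=3.2
```

Emit:
send_rows:
  deltas:
    - {"tx": -2.5,"ty": -1.2,"tz": 0.3,"rx": 0.01,"ry": -0.05,"rz": 0.02}
    - {"tx": -5.5,"ty": -2.6,"tz": 0.8,"rx": 0.02,"ry": -0.12,"rz": 0.05}
    - {"tx": -8.5,"ty": -4,"tz": 1.5,"rx": 0.03,"ry": -0.18,"rz": 0.08}
    - {"tx": -10.8,"ty": -5,"tz": 2,"rx": 0.035,"ry": -0.23,"rz": 0.1}
    - {"tx": -11.6,"ty": -5.5,"tz": 2.3,"rx": 0.035,"ry": -0.245,"rz": 0.11}

```text
time: 19.07
position: [0.6154, -0.3435, 0.1986]
tool_rot: [0.612, 0.759, -0.143, 0.171]
ft_force: [-0.1, 0.3, -3.2]
grip_width: 0.0421
```

Emit:
send_rows:
  deltas:
    - {"tx": 0,"ty": 0,"tz": 0,"rx": 0,"ry": 0,"rz": 0}
    - {"tx": 0,"ty": 0,"tz": 0,"rx": 0,"ry": 0,"rz": 0}
    - {"tx": 0,"ty": 0,"tz": 0,"rx": 0,"ry": 0,"rz": 0}
    - {"tx": 0,"ty": 0,"tz": 0,"rx": 0,"ry": 0,"rz": 0}

```text
time: 19.4
position: [0.6163, -0.3406, 0.1989]
tool_rot: [0.611, 0.76, -0.142, 0.17]
ft_force: [0.9, 0.3, -2.9]
grip_width: 0.0416
```

```bash
cat > chk.py <<'E'
from plan import *
import sys, pickle
from scipy.optimize import least_squares
lo,off=float(sys.argv[2]),float(sys.argv[3])
t,Rt=tcp_ins(0,lo,off,.0772); delta(t,Rt)
p,R,o=pose()
w=snap('wrist',sys.argv[1]+'.png'); pickle.dump((w,p,R.as_quat()),open('c%s.pkl'%sys.argv[1],'wb'))
cv2.imwrite('pics/'+sys.argv[1]+'_z.png',cv2.resize(w['color'][60:350,110:400,::-1],(600,600),interpolation=2))
P=cloud(w,np.ones((384,512),bool)); q=R.inv().apply(P-p)
# tube in tool frame: points ahead (x .03...078), |y|<.02, near grasp height
m=(q[:,0]>.02)&(q[:,0]<.072)&(abs(q[:,1])<.019)&(q[:,2]>-.055)&(q[:,2]<-.02); Q=q[m]
if len(Q)>50:
    def f(s):
        y0,z0,a,b=s; d=np.array([1,a,b]);d/=np.linalg.norm(d); v=Q-np.array([0,y0,z0]); v=v-np.outer(v@d,d); return np.linalg.norm(v,axis=1)-s_r
    for s_r in (.0215,):
        r=least_squares(f,[0,-.019,0,0],loss='soft_l1',f_scale=.001); print('tube in tool y0,z0',r.x[:2],'angles deg',np.degrees(r.x[2:]),'res',np.median(abs(r.fun)),len(Q))
mm=(abs(q[:,1])<.01)&(q[:,2]>-.05)&(q[:,2]<-.03); print('lens end x',np.percentile(q[mm][:,0],[98,99.5]))
E
python3 chk.py 14 .07 .10
```

```text
t=19.40 pos [ 0.6163 -0.3406  0.1989] q [-0.522  0.592  1.479 -0.46   0.82  -0.464] F [ 0.9  0.3 -2.9] w 0.0416
shift cm [-0.4   0.17 -0.3 ] rv [-0.005 -0.007  0.006] rows>=0.1
tube in tool y0,z0 [ 0.001  -0.0105] angles deg [-0.4064 -7.2159] res 0.0009373129090483462 8543
lens end x [0.0756 0.0767]
```

View pics/14_z.png

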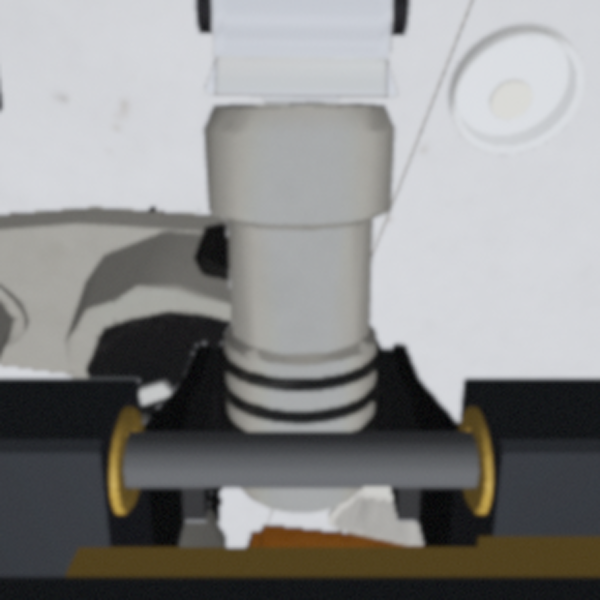

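Run:
```python
from plan import *
import pickle
w,p,rq=pickle.load(open('c14.pkl','rb')); R=Rot.from_quat(rq)
P=cloud(w,np.ones((384,512),bool)); q=R.inv().apply(P-p)
for x in np.arange(-.02,.08,.004):
    m=(abs(q[:,0]-x)<.002)&(q[:,2]<-.0)&(q[:,2]>-.06)&(abs(q[:,1])<.03)
    if m.sum()<5: continue
    k=m&(abs(q[:,1])<.004); s=q[m]; 
    print('%.3f'%x,'top z %.4f'%np.median(q[k][:,2]) if k.sum() else '','y ext',np.percentile(s[:,1],[1,99]),m.sum())
# same from rest view (tube level in V)
w,t,s=pickle.load(open('c10.pkl','rb'))
P=cloud(w,np.ones((384,512),bool)); a=np.radians(114.7); d2=np.array([np.cos(a),np.sin(a),0]); sd=np.array([-d2[1],d2[0],0]); c=np.array([.6248,-.1051,0]); v=P-c
print('lying tube: along(+lens), top z')
for x in np.arange(-.048,.05,.006):
    m=(abs(v@d2-x)<.003)&(abs(v@sd)<.004)&(v[:,2]>.05)
    mm=(abs(v@d2-x)<.003)&(abs(v@sd)<.03)&(v[:,2]>.045)
    if m.sum(): print('%.3f %.4f'%(x,np.median(v[m][:,2])),np.percentile((v@sd)[mm],[1,99]))
```

```text
-0.016 top z -0.0381 y ext [-0.0136  0.0156] 197
-0.012 top z -0.0386 y ext [-0.0249  0.0266] 362
-0.008 top z -0.0390 y ext [-0.0249  0.0267] 314
-0.004  y ext [-0.025   0.0266] 309
0.000  y ext [-0.025   0.0266] 217
0.004 top z -0.0383 y ext [-0.0248  0.0266] 446
0.008 top z -0.0391 y ext [-0.0251  0.0268] 1287
0.012 top z -0.0387 y ext [-0.0298  0.0299] 1389
0.016 top z -0.0392 y ext [-0.0177  0.0189] 460
0.020 top z -0.0386 y ext [-0.0184  0.0201] 731
0.024 top z -0.0369 y ext [-0.0168  0.0186] 718
0.028 top z -0.0364 y ext [-0.0153  0.017 ] 517
0.032 top z -0.0366 y ext [-0.0152  0.0174] 563
0.036 top z -0.0364 y ext [-0.0156  0.0173] 563
0.040 top z -0.0364 y ext [-0.0157  0.0171] 564
0.044 top z -0.0364 y ext [-0.0154  0.017 ] 601
0.048 top z -0.0363 y ext [-0.0153  0.017 ] 607
0.052 top z -0.0368 y ext [-0.016   0.0168] 459
0.056 top z -0.0405 y ext [-0.0189  0.0206] 805
0.060 top z -0.0406 y ext [-0.0194  0.0205] 852
0.064 top z -0.0407 y ext [-0.0191  0.0206] 862
0.068 top z -0.0406 y ext [-0.0196  0.0205] 894
0.072 top z -0.0403 y ext [-0.0191  0.0203] 921
0.076 top z -0.0386 y ext [-0.0179  0.019 ] 753
lying tube: along(+lens), top z
-0.048 0.0702 [-0.0166  0.0161]
-0.042 0.0713 [-0.0186  0.0182]
-0.036 0.0717 [-0.019   0.0186]
-0.030 0.0716 [-0.0188  0.0184]
-0.024 0.0712 [-0.0181  0.0178]
-0.018 0.0716 [-0.0186  0.0182]
-0.012 0.0720 [-0.0198  0.0185]
-0.006 0.0701 [-0.0179  0.0167]
-0.000 0.0694 [-0.0168  0.0166]
0.006 0.0695 [-0.0167  0.0164]
0.012 0.0696 [-0.0166  0.0163]
0.018 0.0693 [-0.0165  0.0162]
0.024 0.0720 [-0.0203  0.0199]
0.030 0.0738 [-0.021   0.0207]
0.036 0.0739 [-0.0208  0.0205]
0.042 0.0737 [-0.0196  0.0202]
0.048 0.0722 [-0.0186  0.0179]
```

The tube is straight in the grip: the axis is 19 mm behind the TCP, it isn't pitched, and the lens end is at x≈+78 mm. Now I'll measure the sleeve in the tool frame from this view.

```bash
cat > slv.py <<'E'
from plan import *
import pickle,sys
w,p,rq=pickle.load(open('c%s.pkl'%sys.argv[1],'rb')); R=Rot.from_quat(rq)
P=cloud(w,np.ones((384,512),bool))
m=(P[:,0]>.53)&(P[:,0]<.67)&(P[:,1]>-.34)&(P[:,1]<-.2)
Q=P[m]; h=Q@n; k=(h>-.085)&(h<-.066)&(Q@d<.418)&(Q@d>.35); S=Q[k]
A=np.c_[S[:,:2],np.ones(len(S))];Z=S[:,2]
for _ in range(5):
    co=np.linalg.lstsq(A,Z,rcond=None)[0]; kk=abs(Z-A@co)<.002; A=A[kk];Z=Z[kk]
S=np.c_[A[:,:2],Z]
print(len(S),'slope %.2f yaw %.2f'%(np.degrees(np.arctan(np.hypot(*co[:2]))),np.degrees(np.arctan2(co[1],co[0]))),'h %.4f'%np.median(S@n),'side',np.percentile(S@side,[1,99]),'mid %.4f'%np.percentile(S@side,[1,99]).mean(),'d',np.percentile(S@d,[1,99]))
# edge direction: side edges vs d
sd=S@side; dd=S@d
L=[];Rr=[]
bins=np.arange(.362,.41,.004)
for b in bins:
    kk=abs(dd-b)<.002
    if kk.sum()>8: L.append((b,np.percentile(sd[kk],2)));Rr.append((b,np.percentile(sd[kk],98)))
L=np.array(L);Rr=np.array(Rr)
if len(L)>3:
    print('edge slopes deg',np.degrees(np.polyfit(L[:,0],L[:,1],1)[0]),np.degrees(np.polyfit(Rr[:,0],Rr[:,1],1)[0]))
tab=Q[(Q[:,2]<.005)];print('table z',np.median(tab[:,2]) if len(tab) else None)
# tool's view: tube axis now
ax=p-.019*R.apply([0,0,1]); print('grasp side %.4f n %.4f d %.4f lens d %.4f'%(ax@side,ax@n,ax@d,ax@d+.0775), 'tool x vs -d deg',np.degrees(np.arccos(R.apply([1,0,0])@-d)),'tx comps side %.4f n %.4f'%(R.apply([1,0,0])@side,R.apply([1,0,0])@n))
E
python3 slv.py 14
```

```text
8296 slope 26.11 yaw -78.04 h -0.0736 side [0.5036 0.5601] mid 0.5319 d [0.3617 0.4172]
edge slopes deg -0.19901741036642379 -0.11607510193086831
table z 0.00033750638542983844
grasp side 0.5314 n -0.0048 d 0.5028 lens d 0.5803 tool x vs -d deg 0.5603775418861299 tx comps side -0.0063 n 0.0075
```

Run:
```python
from plan import *
t,Rt=tcp_ins(0,.071,0.03,.0775); delta(t,Rt)
```

```text
t=19.45 pos [ 0.6164 -0.3407  0.199 ] q [-0.522  0.592  1.479 -0.46   0.82  -0.464] F [-0.4  0.3 -2.4] w 0.0418
shift cm [-0.57  0.2   6.7 ] rv [-0.005 -0.007  0.007] rows>=1.6
```

Emit:
send_rows:
  deltas:
    - {"tx": -0.5,"ty": 0.1,"tz": 0.5,"rx": -0.005,"ry": -0.007,"rz": 0.007}
    - {"tx": -0.55,"ty": 0.15,"tz": 2,"rx": -0.005,"ry": -0.007,"rz": 0.007}
    - {"tx": -0.55,"ty": 0.15,"tz": 4,"rx": -0.005,"ry": -0.007,"rz": 0.007}
    - {"tx": -0.55,"ty": 0.15,"tz": 6,"rx": -0.005,"ry": -0.007,"rz": 0.007}
    - {"tx": -0.55,"ty": 0.15,"tz": 6.7,"rx": -0.005,"ry": -0.007,"rz": 0.007}

```text
time: 19.87
position: [0.6226, -0.3752, 0.1365]
tool_rot: [0.614, 0.757, -0.142, 0.172]
ft_force: [-0.5, 0.4, -3.6]
grip_width: 0.0418
```

Emit:
send_rows:
  deltas:
    - {"tx": 0,"ty": 0,"tz": 0,"rx": 0,"ry": 0,"rz": 0}
    - {"tx": 0,"ty": 0,"tz": 0,"rx": 0,"ry": 0,"rz": 0}
    - {"tx": 0,"ty": 0,"tz": 0,"rx": 0,"ry": 0,"rz": 0}
    - {"tx": 0,"ty": 0,"tz": 0,"rx": 0,"ry": 0,"rz": 0}

```text
time: 20.2
position: [0.6248, -0.3748, 0.142]
tool_rot: [0.613, 0.757, -0.142, 0.176]
ft_force: [-0.3, 0.1, -2.7]
grip_width: 0.042
```

```bash
python3 chk.py 15 .071 0.0; python3 slv.py 15
python3 - <<'E'
from h import *
s=snap('scene'); cv2.imwrite('pics/15_s.png',cv2.resize(s['color'][110:290,200:470,::-1],(800,533),interpolation=2))
E
```

```text
t=20.20 pos [ 0.6248 -0.3748  0.142 ] q [-0.561  0.686  1.475 -0.501  0.715 -0.432] F [-0.3  0.1 -2.7] w 0.0420
shift cm [0.17 0.07 3.04] rv [ 0.     0.002 -0.002] rows>=0.7
tube in tool y0,z0 [ 0.0009 -0.0105] angles deg [-0.3397 -7.1401] res 0.0009498690950394007 8526
lens end x [0.0756 0.0767]
9809 slope 26.66 yaw -77.85 h -0.0736 side [0.5035 0.5598] mid 0.5316 d [0.3877 0.4175]
edge slopes deg 0.0017779297366144456 0.00500090553083178
table z 0.00037146442460777386
grasp side 0.5323 n -0.0715 d 0.5093 lens d 0.5868 tool x vs -d deg 0.13764681526064285 tx comps side 0.0017 n -0.0017
```

View pics/15_z.png

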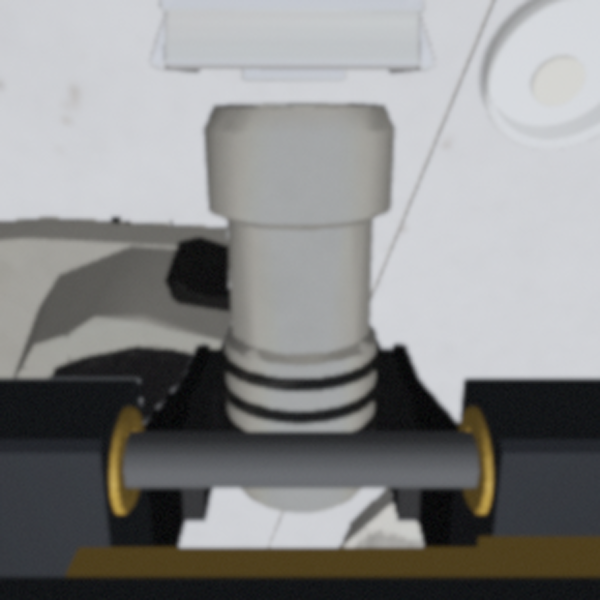

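View pics/15_s.png

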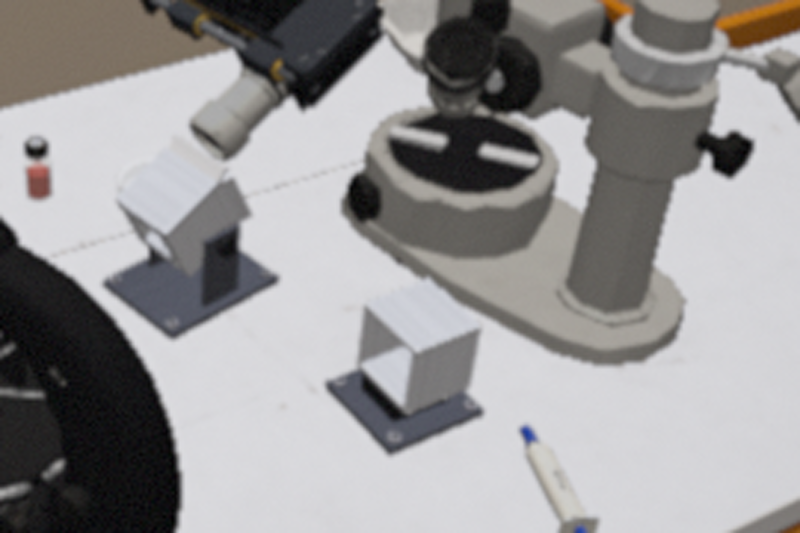

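The lens is about 10 mm short of the flare and the sleeve centre is 1.2 mm to -y of the tool. I'm lowering onto the sleeve axis.

Emit:
send_rows:
  deltas:
    - {"tx": 0.1,"ty": -0.12,"tz": 0.8,"rx": 0,"ry": 0,"rz": 0}
    - {"tx": 0.1,"ty": -0.12,"tz": 1.8,"rx": 0,"ry": 0,"rz": 0}
    - {"tx": 0.1,"ty": -0.12,"tz": 2.7,"rx": 0,"ry": 0,"rz": 0}
    - {"tx": 0.1,"ty": -0.12,"tz": 3.05,"rx": 0,"ry": 0,"rz": 0}
    - {"tx": 0.1,"ty": -0.12,"tz": 3.05,"rx": 0,"ry": 0,"rz": 0}

```text
time: 20.72
position: [0.6244, -0.3874, 0.1105]
tool_rot: [0.613, 0.757, -0.142, 0.173]
ft_force: [-0.7, -0.6, -2.5]
grip_width: 0.0416
```

Emit:
send_rows:
  deltas:
    - {"tx": 0,"ty": 0,"tz": 0,"rx": 0,"ry": 0,"rz": 0}
    - {"tx": 0,"ty": 0,"tz": 0,"rx": 0,"ry": 0,"rz": 0}
    - {"tx": 0,"ty": 0,"tz": 0,"rx": 0,"ry": 0,"rz": 0}
    - {"tx": 0,"ty": 0,"tz": 0,"rx": 0,"ry": 0,"rz": 0}
    - {"tx": 0,"ty": 0,"tz": 0,"rx": 0,"ry": 0,"rz": 0}

```text
time: 21.13
position: [0.6256, -0.3872, 0.1133]
tool_rot: [0.613, 0.757, -0.142, 0.175]
ft_force: [-1.3, -0.4, -1.7]
grip_width: 0.0416
```

```bash
python3 chk.py 16 .06 0.0; python3 slv.py 16
```

```text
t=21.13 pos [ 0.6256 -0.3872  0.1133] q [-0.576  0.732  1.474 -0.522  0.672 -0.416] F [-1.3 -0.4 -1.7] w 0.0416
shift cm [ 1.11  0.24 -0.08] rv [-0.001  0.001 -0.001] rows>=0.3
tube in tool y0,z0 [ 0.0009 -0.0105] angles deg [-0.2919 -7.193 ] res 0.0009325406409295793 8529
lens end x [0.1118 0.1127]
12039 slope 26.93 yaw -77.96 h -0.0735 side [0.5035 0.5596] mid 0.5315 d [0.3949 0.4177]
edge slopes deg -0.5938949530016737 -0.004683622649344152
table z 0.00037313777255132646
grasp side 0.5306 n -0.1026 d 0.5078 lens d 0.5853 tool x vs -d deg 0.09092849964707493 tx comps side 0.0014 n -0.0007
```

View pics/16_z.png

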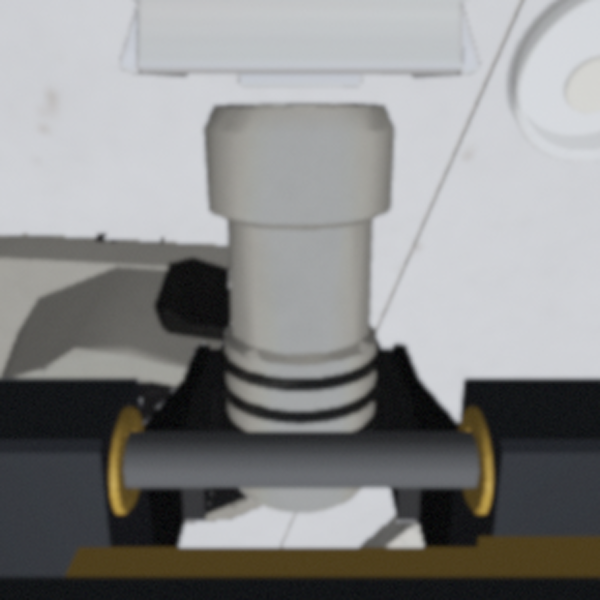

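All in line at column ~300 in the crop: flare 120–480, lip 238–360, tube 207–392. Sliding in.

Emit:
send_rows:
  deltas:
    - {"tx": 0.5,"ty": 0,"tz": 0,"rx": 0,"ry": 0,"rz": 0}
    - {"tx": 1,"ty": 0,"tz": 0,"rx": 0,"ry": 0,"rz": 0}
    - {"tx": 1.5,"ty": 0,"tz": 0,"rx": 0,"ry": 0,"rz": 0}
    - {"tx": 2,"ty": 0,"tz": 0,"rx": 0,"ry": 0,"rz": 0}
    - {"tx": 2.4,"ty": 0,"tz": 0,"rx": 0,"ry": 0,"rz": 0}

```text
time: 21.6
position: [0.6206, -0.3651, 0.1017]
tool_rot: [0.613, 0.757, -0.142, 0.174]
ft_force: [0.1, -0.2, -1.6]
grip_width: 0.0418
```

Emit:
send_rows:
  deltas:
    - {"tx": 0.4,"ty": 0,"tz": 0,"rx": 0,"ry": 0,"rz": 0}
    - {"tx": 0.8,"ty": 0,"tz": 0,"rx": 0,"ry": 0,"rz": 0}
    - {"tx": 0.8,"ty": 0,"tz": 0,"rx": 0,"ry": 0,"rz": 0}

```text
time: 21.85
position: [0.619, -0.3579, 0.098]
tool_rot: [0.613, 0.758, -0.142, 0.174]
ft_force: [-0.6, -0.1, -2.3]
grip_width: 0.0417
```

```bash
python3 chk.py 17 .0 0.0; python3 slv.py 17 | tail -1
```

```text
t=21.85 pos [ 0.619  -0.3579  0.098 ] q [-0.543  0.736  1.526 -0.567  0.639 -0.334] F [-0.6 -0.1 -2.3] w 0.0417
shift cm [ 3.74  0.28 -0.13] rv [-0.002 -0.001 -0.   ] rows>=0.9
tube in tool y0,z0 [ 0.0013 -0.0002] angles deg [ -1.0474 -25.5172] res 0.0030632032056914123 9515
lens end x [0.1116 0.1126]
grasp side 0.5302 n -0.1032 d 0.4741 lens d 0.5516 tool x vs -d deg 0.06289392927048461 tx comps side 0.0003 n 0.0010
```

View pics/17_z.png

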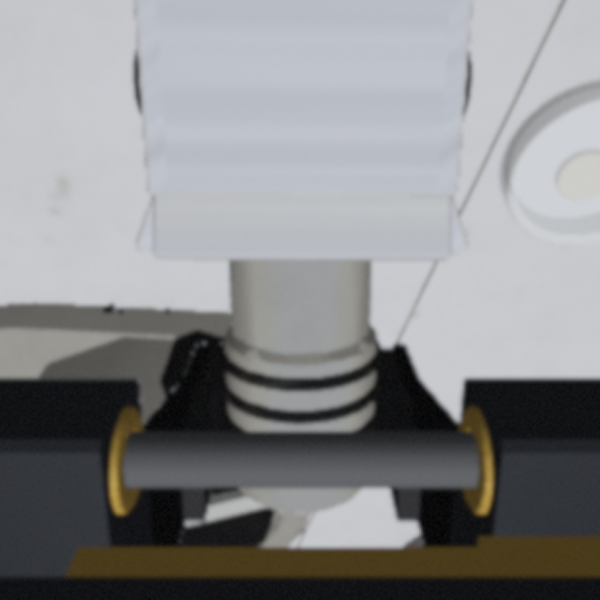

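No contact force so far and the lens is 13 mm inside. Continuing.

Emit:
send_rows:
  deltas:
    - {"tx": 0.5,"ty": 0.05,"tz": 0,"rx": 0,"ry": 0,"rz": 0}
    - {"tx": 1,"ty": 0.05,"tz": 0,"rx": 0,"ry": 0,"rz": 0}
    - {"tx": 1.5,"ty": 0.05,"tz": 0,"rx": 0,"ry": 0,"rz": 0}
    - {"tx": 2,"ty": 0.05,"tz": 0,"rx": 0,"ry": 0,"rz": 0}
    - {"tx": 2.4,"ty": 0.05,"tz": 0,"rx": 0,"ry": 0,"rz": 0}

```text
time: 22.32
position: [0.6151, -0.3371, 0.0878]
tool_rot: [0.613, 0.757, -0.142, 0.174]
ft_force: [-0.9, -0.4, -2.2]
grip_width: 0.0419
```

Emit:
send_rows:
  deltas:
    - {"tx": 0.3,"ty": 0,"tz": 0,"rx": 0,"ry": 0,"rz": 0}
    - {"tx": 0.6,"ty": 0,"tz": 0,"rx": 0,"ry": 0,"rz": 0}
    - {"tx": 0.8,"ty": 0,"tz": 0,"rx": 0,"ry": 0,"rz": 0}
    - {"tx": 0.8,"ty": 0,"tz": 0,"rx": 0,"ry": 0,"rz": 0}

```text
time: 22.65
position: [0.6137, -0.3303, 0.0844]
tool_rot: [0.613, 0.757, -0.142, 0.174]
ft_force: [-0.6, 0.2, -3.1]
grip_width: 0.0417
```

```bash
python3 chk.py 18 .0 0.0; python3 slv.py 18 | tail -1
```

```text
t=22.65 pos [ 0.6137 -0.3303  0.0844] q [-0.508  0.742  1.57  -0.614  0.611 -0.247] F [-0.6  0.2 -3.1] w 0.0417
shift cm [ 0.62  0.21 -0.12] rv [-0.002 -0.    -0.001] rows>=0.2
tube in tool y0,z0 [ 0.0001 -0.0311] angles deg [-0.0464  2.0037] res 0.0018326811963206568 12277
lens end x [0.0837 0.0844]
grasp side 0.5309 n -0.1031 d 0.4429 lens d 0.5204 tool x vs -d deg 0.05549560342913859 tx comps side 0.0009 n 0.0002
```

View pics/18_z.png

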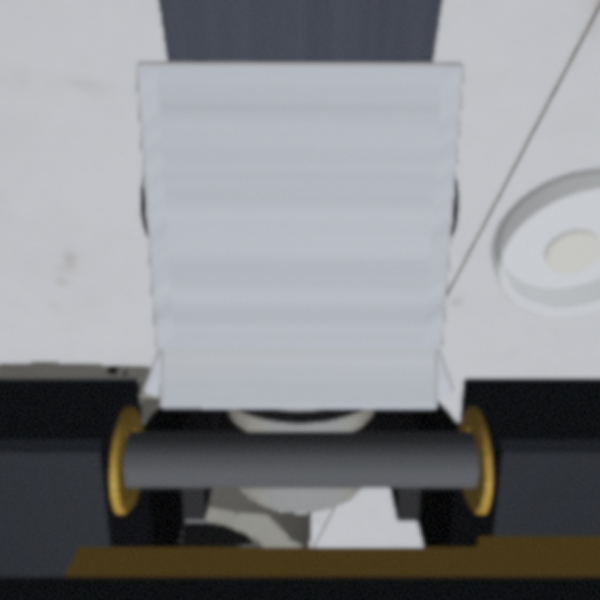

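About 6 mm to go. Advancing gently until it touches the stop.

Emit:
send_rows:
  deltas:
    - {"tx": 0.15,"ty": 0,"tz": 0,"rx": 0,"ry": 0,"rz": 0}
    - {"tx": 0.3,"ty": 0,"tz": 0,"rx": 0,"ry": 0,"rz": 0}
    - {"tx": 0.45,"ty": 0,"tz": 0,"rx": 0,"ry": 0,"rz": 0}
    - {"tx": 0.45,"ty": 0,"tz": 0,"rx": 0,"ry": 0,"rz": 0}

```text
time: 23.03
position: [0.6135, -0.3278, 0.0834]
tool_rot: [0.613, 0.757, -0.142, 0.176]
ft_force: [0.5, -3.3, -1.2]
grip_width: 0.0419
```

Emit:
send_rows:
  deltas:
    - {"tx": 0.1,"ty": 0,"tz": 0,"rx": 0,"ry": 0,"rz": 0}
    - {"tx": 0.2,"ty": 0,"tz": 0,"rx": 0,"ry": 0,"rz": 0}
    - {"tx": 0.2,"ty": 0,"tz": 0,"rx": 0,"ry": 0,"rz": 0}

```text
time: 23.28
position: [0.6135, -0.3278, 0.0835]
tool_rot: [0.613, 0.757, -0.143, 0.177]
ft_force: [-0.3, -8.0, -0.7]
grip_width: 0.0423
```

```bash
cat > ax.py <<'E'
from plan import *
p,R,o=pose(); ax=p-.019*R.apply([0,0,1]); F=o['ft_force']
print('t %.2f grasp d %.4f lens d %.4f n %.4f side %.4f'%(o['time'],ax@d,ax@d-.0775,ax@n,ax@side),'F along d %.1f side %.1f n %.1f'%(F@d,F@side,F@n),'w',o['grip_width'])
E
python3 ax.py
```

```text
t 23.28 grasp d 0.4401 lens d 0.3626 n -0.1028 side 0.5312 F along d 6.7 side -1.9 n -4.0 w 0.04228704623730768
```

Emit:
send_rows:
  deltas:
    - {"tx": 0.2,"ty": 0,"tz": 0,"rx": 0,"ry": 0,"rz": 0}
    - {"tx": 0.4,"ty": 0,"tz": 0,"rx": 0,"ry": 0,"rz": 0}
    - {"tx": 0.5,"ty": 0,"tz": 0,"rx": 0,"ry": 0,"rz": 0}
    - {"tx": 0.5,"ty": 0,"tz": 0,"rx": 0,"ry": 0,"rz": 0}

```text
time: 23.62
position: [0.6138, -0.3275, 0.0838]
tool_rot: [0.612, 0.757, -0.145, 0.179]
ft_force: [-2.0, -18.0, 1.9]
grip_width: 0.0413
```

```bash
python3 ax.py
python3 - <<'E'
from plan import *
import pickle
s=snap('scene'); t=snap('top'); w=snap('wrist'); pickle.dump((s,t,w,)+tuple(pose()[:1]),open('c19.pkl','wb'))
cv2.imwrite('pics/19_s.png',cv2.resize(s['color'][130:230,220:340,::-1],(720,600),interpolation=2))
cv2.imwrite('pics/19_w.png',cv2.resize(w['color'][60:350,110:400,::-1],(600,600),interpolation=2))
cv2.imwrite('pics/19_t.png',cv2.resize(t['color'][150:250,240:340,::-1],(600,600),interpolation=2))
E
```

```text
t 23.62 grasp d 0.4400 lens d 0.3625 n -0.1025 side 0.5315 F along d 16.3 side -5.7 n -5.8 w 0.041293514251188594
```

View pics/19_s.png

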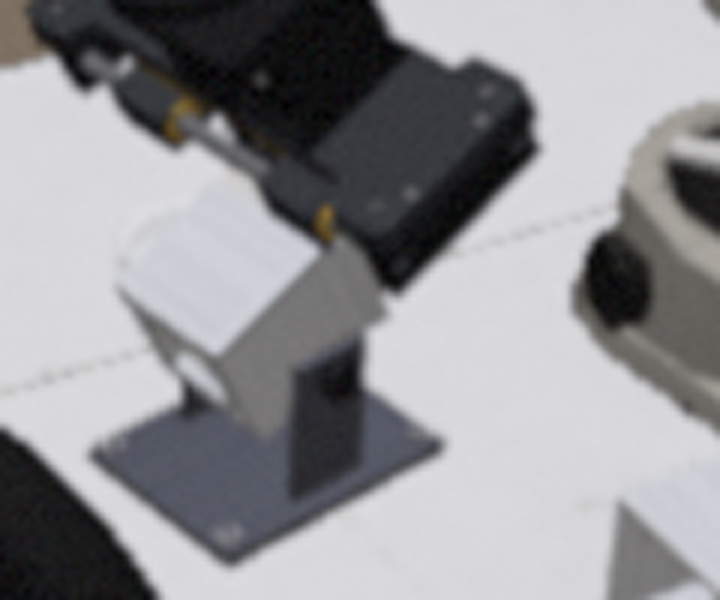

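View pics/19_w.png

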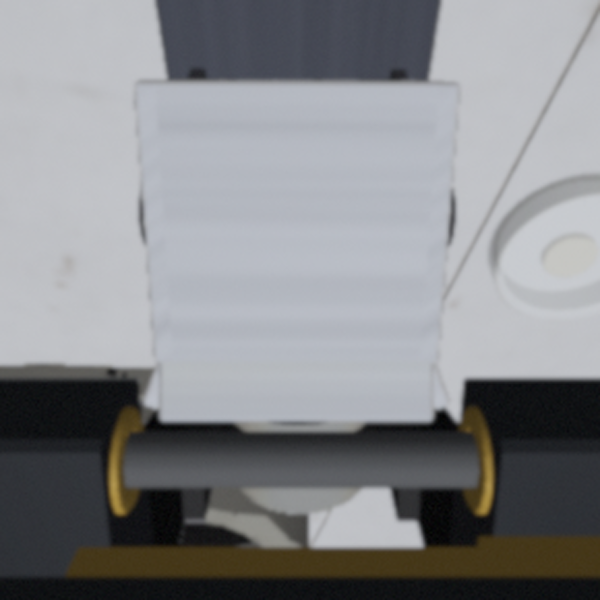

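View pics/19_t.png

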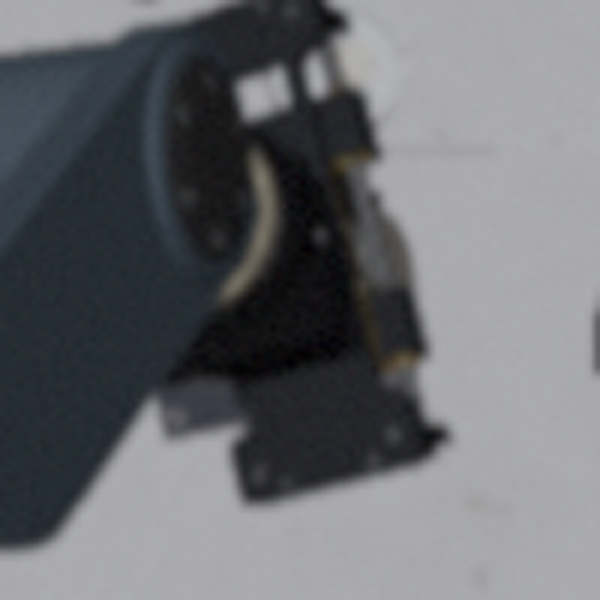

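Run:
```python
from plan import *
import pickle
for k in ['14','15','16','17','18']:
    w,p,rq=pickle.load(open(f'c{k}.pkl','rb')); R=Rot.from_quat(rq)
    P=cloud(w,np.ones((384,512),bool)); D=P@d; S=P@side-.5317; N=P@n+.1019
    q=R.inv().apply(P-p)
    near=(D>.34)&(D<.45)&(abs(S)<.05)
    fl=near&(N>.024)&(N<.05)&(abs(S)<.03)&(q[:,2]>-.2)&(D<.43)
    a=P[fl]
    print(k,'roof/flare d range',np.percentile(D[fl],[.2,.5,99,99.5,99.9]) if fl.sum()>50 else '', end=' ')
    for x in [.36,.38,.40,.405,.41,.414,.418,.421,.424]:
        m=fl&(abs(D-x)<.0015); print('%.3f:%.4f'%(x,np.median(N[m])) if m.sum()>5 else '%.3f:-'%x,end=' ')
    lip=near&(N<-.017)&(N>-.030)&(abs(S)<.014)&(D>.395)&(D<.45)
    print('\n    lip d',np.percentile(D[lip],[1,50,99,99.8]) if lip.sum()>10 else None,lip.sum(), np.median(N[lip]) if lip.sum() else '')
```

```text
14 roof/flare d range [0.3613 0.3615 0.4242 0.4244 0.4249] 0.360:0.0279 0.380:0.0282 0.400:0.0282 0.405:0.0282 0.410:0.0282 0.414:0.0282 0.418:0.0298 0.421:0.0311 0.424:0.0315 
    lip d [0.4254 0.4262 0.427  0.427 ] 58 -0.023989691708519792
15 roof/flare d range [0.3874 0.3876 0.4247 0.4248 0.4248] 0.360:- 0.380:- 0.400:0.0283 0.405:0.0283 0.410:0.0282 0.414:0.0283 0.418:0.0298 0.421:0.0310 0.424:0.0315 
    lip d [0.4239 0.4252 0.427  0.427 ] 261 -0.024079015085546204
16 roof/flare d range [0.3947 0.3948 0.4247 0.4248 0.4251] 0.360:- 0.380:- 0.400:0.0283 0.405:0.0283 0.410:0.0283 0.414:0.0283 0.418:0.0299 0.421:0.0311 0.424:0.0315 
    lip d [0.4241 0.4256 0.4316 0.4316] 300 -0.023907507471406395
17 roof/flare d range [0.3613 0.3615 0.4235 0.424  0.4248] 0.360:0.0278 0.380:0.0283 0.400:0.0283 0.405:0.0283 0.410:0.0283 0.414:0.0283 0.418:0.0299 0.421:0.0311 0.424:0.0316 
    lip d None 0 
18 roof/flare d range [0.3582 0.3585 0.4232 0.4236 0.4242] 0.360:0.0283 0.380:0.0283 0.400:0.0283 0.405:0.0283 0.410:0.0282 0.414:0.0283 0.418:0.0299 0.421:0.0310 0.424:0.0316 
    lip d None 0
```

The flare end measures D=0.4247 and the lip end 0.427, which puts the stop at D≈0.363. The lens face is at 0.3625, so the tube is home and the 16 N comes from the stop. I'll unload the push, settle the tube on the floor, then open.

Emit:
send_rows:
  deltas:
    - {"tx": -0.3,"ty": 0,"tz": 0.1,"rx": 0,"ry": 0,"rz": 0}
    - {"tx": -0.5,"ty": 0,"tz": 0.2,"rx": 0,"ry": 0,"rz": 0}
    - {"tx": -0.6,"ty": 0,"tz": 0.2,"rx": 0,"ry": 0,"rz": 0}
    - {"tx": -0.6,"ty": 0,"tz": 0.2,"rx": 0,"ry": 0,"rz": 0}

```text
time: 24.1
position: [0.6138, -0.3284, 0.0818]
tool_rot: [0.613, 0.757, -0.142, 0.176]
ft_force: [-1.0, -7.2, 1.4]
grip_width: 0.0415
```

```bash
python3 ax.py
```

```text
t 24.10 grasp d 0.4400 lens d 0.3625 n -0.1047 side 0.5314 F along d 6.8 side -2.5 n -1.7 w 0.041499610880424656
```

Emit:
send_rows:
  deltas:
    - {"tx": -0.1,"ty": 0,"tz": 0,"rx": 0,"ry": 0,"rz": 0}
    - {"tx": -0.1,"ty": 0,"tz": 0,"rx": 0,"ry": 0,"rz": 0}
    - {"tx": -0.1,"ty": 0,"tz": 0,"rx": 0,"ry": 0,"rz": 0}
    - {"tx": -0.1,"ty": 0,"tz": 0,"rx": 0,"ry": 0,"rz": 0}
    - {"tx": -0.1,"ty": 0,"tz": 0,"rx": 0,"ry": 0,"rz": 0}
  claw: 8

```text
time: 24.52
position: [0.6132, -0.3268, 0.0806]
tool_rot: [0.613, 0.758, -0.142, 0.174]
ft_force: [-0.3, 0.1, 0.0]
grip_width: 0.0675
```

Emit:
send_rows:
  deltas:
    - {"tx": -0.1,"ty": 0,"tz": 0,"rx": 0,"ry": 0,"rz": 0}
    - {"tx": -0.2,"ty": 0,"tz": 0,"rx": 0,"ry": 0,"rz": 0}
    - {"tx": -0.2,"ty": 0,"tz": 0,"rx": 0,"ry": 0,"rz": 0}

```text
time: 24.77
position: [0.6139, -0.3296, 0.0819]
tool_rot: [0.613, 0.757, -0.142, 0.175]
ft_force: [-0.5, 0.3, 0.3]
grip_width: 0.0783
```

```bash
python3 ax.py
python3 - <<'E'
from plan import *
w=snap('wrist')
cv2.imwrite('pics/20_w.png',cv2.resize(w['color'][60:350,110:400,::-1],(600,600),interpolation=2))
E
```

```text
t 24.77 grasp d 0.4412 lens d 0.3637 n -0.1050 side 0.5312 F along d -0.2 side -0.5 n 0.4 w 0.07825526986063418
```

View pics/20_w.png

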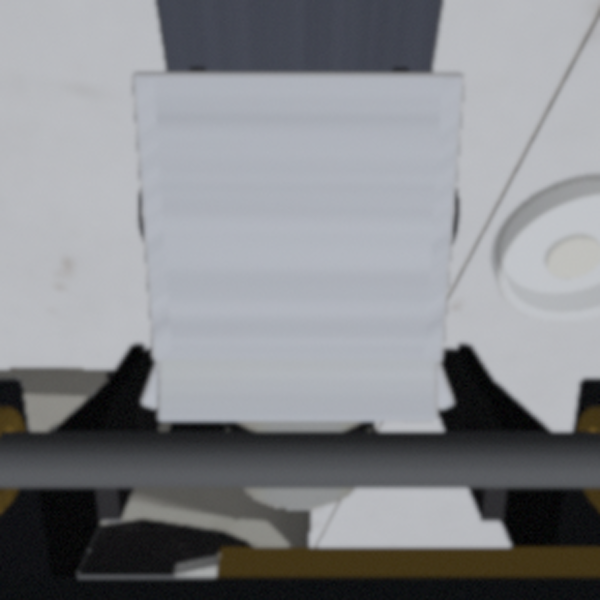

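Released. Retreating along the tool axis, away from the tube.

Emit:
send_rows:
  deltas:
    - {"tx": 0,"ty": 0,"tz": -0.5,"rx": 0,"ry": 0,"rz": 0}
    - {"tx": 0,"ty": 0,"tz": -2,"rx": 0,"ry": 0,"rz": 0}
    - {"tx": 0,"ty": 0,"tz": -4.5,"rx": 0,"ry": 0,"rz": 0}
    - {"tx": 0,"ty": 0,"tz": -7.5,"rx": 0,"ry": 0,"rz": 0}
    - {"tx": 0,"ty": 0,"tz": -10,"rx": 0,"ry": 0,"rz": 0}
  claw: 8.7

```text
time: 25.23
position: [0.6045, -0.2855, 0.174]
tool_rot: [0.613, 0.757, -0.142, 0.175]
ft_force: [-0.1, 0.1, -0.1]
grip_width: 0.0871
```

Emit:
send_rows:
  deltas:
    - {"tx": -2,"ty": 0,"tz": -1,"rx": 0,"ry": 0,"rz": 0}
    - {"tx": -4,"ty": 0,"tz": -2,"rx": 0,"ry": 0,"rz": 0}
    - {"tx": -5,"ty": 0,"tz": -3,"rx": 0,"ry": 0,"rz": 0}
    - {"tx": -5,"ty": 0,"tz": -3,"rx": 0,"ry": 0,"rz": 0}
    - {"tx": -5,"ty": 0,"tz": -3,"rx": 0,"ry": 0,"rz": 0}

```text
time: 25.65
position: [0.6114, -0.3174, 0.2223]
tool_rot: [0.613, 0.757, -0.141, 0.176]
ft_force: [-0.5, 0.8, 0.4]
grip_width: 0.0868
```

```bash
cat > fin.py <<'E'
from plan import *
import pickle,sys
k=sys.argv[1]
p,R,o=pose(); print(o['time'],p,o['ft_force'])
w=snap('wrist'); t=snap('top'); s=snap('scene'); pickle.dump((w,t,s,p,R.as_quat()),open(f'c{k}.pkl','wb'))
cv2.imwrite(f'pics/{k}_w.png',cv2.resize(w['color'][:,:,::-1],(768,576),interpolation=2))
cv2.imwrite(f'pics/{k}_s.png',cv2.resize(s['color'][130:250,200:380,::-1],(800,533),interpolation=2))
cv2.imwrite(f'pics/{k}_t.png',cv2.resize(t['color'][120:300,180:360,::-1],(600,600),interpolation=2))
for nm,c in [('wrist',w),('top',t)]:
    P=cloud(c,np.ones((384,512),bool)); D=P@d; S=P@side-.5317; N=P@n+.1019
    fl=(N>.024)&(N<.035)&(abs(S)<.02)&(D>.40)&(D<.44)
    tb=(N>.010)&(N<.0235)&(abs(S)<.012)&(D>.425)&(D<.47)
    print(nm,'flare end',np.percentile(D[fl],[99,99.8]) if fl.sum()>10 else None,'tail end',np.percentile(D[tb],[98,99.5,100]) if tb.sum()>10 else None,tb.sum(),'top N',np.median(N[tb&(abs(S)<.004)]) if tb.sum() else '','S',np.percentile(S[(N>0)&(N<.0235)&(D>.43)&(D<.455)&(abs(S)<.035)],[1,99]) )
E
python3 fin.py 21
```

```text
25.65 [ 0.6114 -0.3174  0.2223] [-0.4517  0.816   0.3825]
wrist flare end [0.4247 0.4248] tail end [0.457  0.4577 0.458 ] 1042 top N 0.01673050849319324 S [-0.0183  0.0187]
top flare end None tail end None 9 top N 0.011101920197699358 S [0.012  0.0145]
```

View pics/21_w.png

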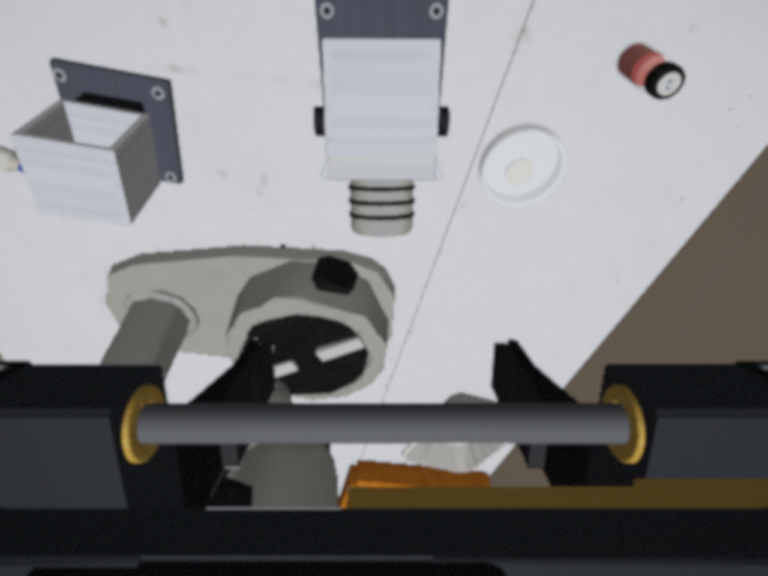

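View pics/21_s.png

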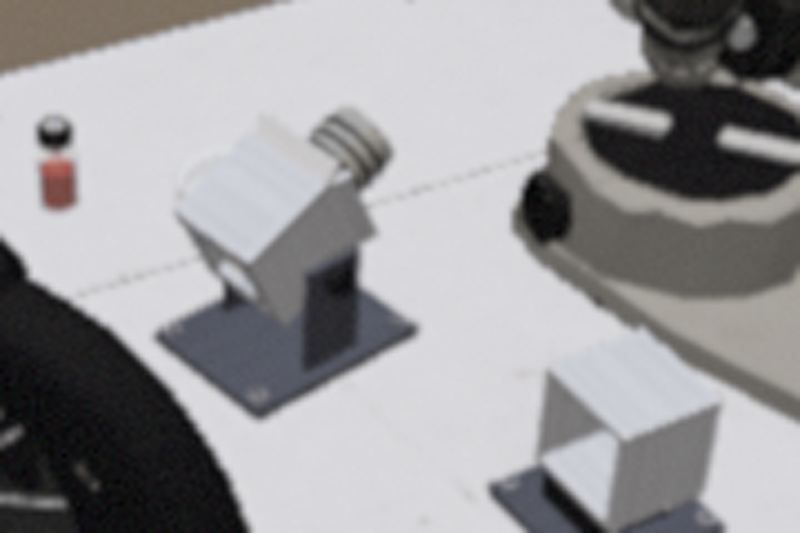

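The tail stands 33 mm beyond the flare, which is the expected 45 − 12, so the lamp is fully home. One last check on the bystanders, then I'll hand in.

Run:
```python
from plan import *
import pickle
cs=pickle.load(open('cs0.pkl','rb')); w,t,s,_,_=pickle.load(open('c21.pkl','rb')); full=np.ones((384,512),bool)
for nm,c in [('scene0',cs['scene']),('scene21',s),('top0',cs['top']),('top21',t)]:
    P=cloud(c,full)
    for l,(x,y),r,z0,z1 in [('vial',(.764,-.232),.03,.035,.06),('petri',(.721,-.32),.05,.012,.025),('dock',(.42,-.357),.06,.074,.09)]:
        m=(np.hypot(P[:,0]-x,P[:,1]-y)<r)&(P[:,2]>z0)&(P[:,2]<z1); print(nm,l,m.sum(),P[m].mean(0).round(4) if m.sum() else '')
p,R,o=pose(); print(o['time'],o['ft_force'],np.abs(o['joint_velocities']).max(),robot.hand_in())
```

```text
scene0 vial 66 [ 0.7627 -0.2303  0.0463]
scene0 petri 57 [ 0.7419 -0.308   0.0145]
scene0 dock 555 [ 0.4172 -0.3567  0.0771]
scene21 vial 68 [ 0.7631 -0.2303  0.0457]
scene21 petri 58 [ 0.742  -0.3079  0.0144]
scene21 dock 559 [ 0.4174 -0.3565  0.0771]
top0 vial 58 [ 0.7658 -0.2322  0.0487]
top0 petri 451 [ 0.7227 -0.3202  0.0158]
top0 dock 554 [ 0.4206 -0.3573  0.0784]
top21 vial 0 
top21 petri 93 [ 0.7233 -0.3412  0.0163]
top21 dock 556 [ 0.4205 -0.3574  0.0784]
the job is handed in; nothing more can be done
25.8 [-0.3805  0.678   0.0671] 0.011014014910622948 None
```

The lamp is fully home in the holder and the job is handed in, at 25.8 s. I drew it from the dock by the lens end, laid it in the V-rest and let go. I then took it by the finned end, tipped it 26° and slid it in lens first until the stop pushed back with about 16 N, and let go.

**Last checks:**
- **Lamp position:** after release the tail stood 33 mm past the flare end, which matches a lamp that is home (45 − 12 mm). It lies on the sleeve floor.
- **Robot:** the arm was clear of everything, with no wrist force beyond noise.
- **Bystanders:** the scene camera shows the vial, the petri dish and the dock within 0.5 mm of where they started.

**Disagreements:**
- **Stop position:** my first estimate of the stop was about 3 mm too deep. The flare and lip edges corrected it, and the corrected value agrees with where the tube stopped.
- **Top camera:** the arm hid the vial and most of the petri dish from the top camera at the end, so that camera could not confirm them.
- **V-rest:** when I set the tube down, contact came about 2 mm higher than expected. On release the lens end sank about 3 mm, and the tube then lay level.

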